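# Empty the scoop of spent batteries into the collection box

### The arm

A 6-joint arm with a two-finger parallel gripper is mounted at the origin on a cart in front of the work surface, level with it; the furniture and walls round the work are solid. World frame = base frame: x ahead of the robot, y to its left, z up, the work surface at z = 0. Lengths are in m, angles in degrees, forces in N, time in s.
With the tool pointing down it reaches from about 0.375 to 0.925 m from the base axis. Payload 5.7 kg.
Tool frame: the origin (TCP) lies at the very end of the fingers, on their centre line; the grasp point (between the pads) lies 19 mm behind it; z points along the fingers, y is the direction in which the jaws open and shut (so a half turn about z gives the same grasp; the last joint's range is limited). The gripper opens to 85 mm and grips with 20 to 120 N. Pads are 22 mm wide; open, the fingers measure 114 mm over their backs; the gripper's body (76 mm by 85 mm) begins 54 mm behind the grasp point. The pads swing forward as they close: fully open they stand 13 mm farther back than shut.
Start: joints at [-82.397, 20.558, 86.54, -0, 72.909, -6.595], TCP at [0.147, -0.582, 0.231] pointing down, gripper open.
Joint ranges: [-170.27, 170.27], [-57.76, 135], [12.27, 136.19], [-55.21, 235.2], [11.17, 155.16], [-170.74, 170.74]. Speed limits (degrees/s): [136.94, 136.94, 180, 180, 180, 180].

### API

Orientations are given as a 3x3 rotation matrix whose columns are the frame's x, y, z axes.
In Python, from plant import state, grab_frame, close_job gives the robot as it stands. The module is installed in compiled form; this text tells all that it offers.
- The arm moves only by the tool carry_out, never from a script. Its argument "steps" is a list of rows, each a list of 3 entries, a list of its own where there are three numbers: the shift along the tool's x, y, z in m, then the turn, a rotation vector about the tool's x, y, z in rad, then the closure, from 0 (fully open) to 1 (shut). A call has 1 to 20 rows; each row shifts and turns the pose as measured when the row begins, along the tool's axes as they then stand; what a row does not reach is not made up. A row lasts 1/10 s, in which the tool goes at most 50 mm and 8.59 degrees, less where a joint would pass 70% of its speed; a pose out of reach is approached as far as the arm can. A call is refused whole if a number of a shift passes 0.05 or a number of a turn 0.15, either way. A call with a gripper value outside its range is refused whole. The fingers move at their own pace and stop on an object; "grip_force" is the grip in N (left out, the last holds). Time passes only in rows, so rows that do not move let the fingers close. It gives the time, the measured TCP pose, the force and the opening at its end, in the units of the state.
- state(): the state, without advancing time (a new reading comes with each control period).
- grab_frame(name): name is "scene" or "top" or "wrist"; returns a dict with "img" (400x640x3 uint8, red, green, blue), "K" (3x3 intrinsics, pixels), "R" (3x3) and "t" (3): a world point X has camera coordinates R X + t. Camera axes: x right, y down, z forward; pixel columns grow to the right and rows downward; lengths in m; the calibration is good to about 2 mm. A picture is of the moment at which its call begins. There is no depth.
- close_job(): hands the job in, once; it reports no verdict.
The state is a dict: "clock": time; "joints": joint angles; "qd": joint speeds; "tau": joint torques, N m; "eef_pos": TCP position; "ee_rot": TCP orientation; "contact_force": force on the tool from outside, world axes, zero at the start; "wrist_torque": the same for the moment, N m; "gripper_width": finger opening in m.
Only numpy, scipy, OpenCV 4.12 (cv2) and the standard library are available. Lean on these libraries where they do the work, as an engineer would, in place of code of your own. Each camera call takes 0.05 s, during which the arm holds its last target.

### The job

Empty the scoop of spent batteries into the battery box: pull the box's tilt-out chute door fully open by its bar, carry the scoop over with all three cells in it and tip them down the chute into the box. Then put the empty scoop back flat on the desk, clear of the box, push the chute door fully shut, and leave the other things on the desk where they are.

Things in the scene. Friction and masses are not known exactly. Their poses are not given: they have to be found in the camera images.
- battery_box: Grey sheet-metal collection box for spent cells, fixed to the desk, 140 mm deep (x), 160 mm wide (y), 185 mm tall. Origin at the centre of its underside, z up; its front, with the chute door, faces its own -x. Walls 4 mm, closed on top; the door covers the front from 48 to 177 mm height, with a low fixed wall (48 mm) under it.
- chute_door (a joint): Tilt-out door: white panel 148 mm wide, 129 mm tall, hinged at its lower edge. 0 rad: shut, upright; its top swings out to the box's -x, to a stop at 0.75 rad; past about 0.3 it falls open. Open, its inner face, between two side cheeks 140 mm apart, is a slide down into the box. The mouth reaches from the box's front to the door's upper edge, 88 mm in front of the hinge and 143 mm high.
- chute_hinge (a point): Middle of the door's hinge line, at (-68, 0, 48) mm in the box's frame.
- chute_bar (a point): Middle of the door's steel pull bar: 11 mm thick, 90 mm long along the box's y, on two wires 33 mm above the door's upper edge and 12 mm in front of it (163 mm from the hinge). Door shut: at 210 mm height, 25 mm above the box's top, 10 mm in front of the box. Door open: 119 mm in front of the hinge, 159 mm high.
- scoop: Loose pale aluminium scoop tray, 110 g: flat-bottomed pan 97 mm long, 78 mm wide, walls 24 mm tall at the back and sides, floor 3 mm, and a wooden handle at the back. Origin under the pan (back wall's outer face at x = -41 mm), z up; +x points to the pouring lip, -x along the handle. The floor rises by 18 degrees over the last 26 mm to the lip.
- scoop_grip (a point): Place to grip the scoop: middle of the handle, a straight wooden bar 16 mm wide (y), 16 mm tall, 80 mm long along the scoop's x, with its underside 11 mm above the desk. At (-82, 0, 19) mm in the scoop's frame.
- scoop_lip (a point): Middle of the edge of the pouring lip, at (56, 0, 10) mm in the scoop's frame.
- cell_1: First spent AA cell, 14 mm diameter, 50 mm long, 23 g, lying in the scoop roughly parallel to its lip. Origin at the centre of one flat end; its own z axis runs along the cell to the other end.
- cell_2: Second spent AA cell, 14 mm diameter, 50 mm long, 23 g, lying in the scoop roughly parallel to its lip. Origin at the centre of one flat end; its own z axis runs along the cell to the other end.
- cell_3: Third spent AA cell, 14 mm diameter, 50 mm long, 23 g, lying in the scoop roughly parallel to its lip. Origin at the centre of one flat end; its own z axis runs along the cell to the other end.
- keyboard: Mechanical keyboard, 133 x 322 x 28 mm, at the back of the desk in front of the monitor; a bystander. Origin at the centre of its underside.
- led_remote: White flat remote control, 86 x 40 x 8 mm, lying on the desk; a bystander. Origin at the centre of its underside.
- earbud_case: White earbud case, 47 x 58 x 25 mm; a bystander. Origin at the centre of its underside.
Things that resemble listed ones, but are neither listed nor needed, are in the scene too. Of the things shaped like the scoop, the aluminium one is meant.

How it is judged (in metres and radians):
On the way, in this order (a step that is already met when the one before it is completed fails the run):
1. the chute door is fully open and the cells are still in the scoop (value of joint chute_door above 0.68 rad and x of cell_1 in the frame of scoop between -0.042 and 0.055 m and y of cell_1 in the frame of scoop between -0.04 and 0.04 m and z of cell_1 in the frame of scoop between 0 and 0.03 m and x of cell_2 in the frame of scoop between -0.042 and 0.055 m and y of cell_2 in the frame of scoop between -0.04 and 0.04 m and z of cell_2 in the frame of scoop between 0 and 0.03 m and x of cell_3 in the frame of scoop between -0.042 and 0.055 m and y of cell_3 in the frame of scoop between -0.04 and 0.04 m and z of cell_3 in the frame of scoop between 0 and 0.03 m), for 0.2 s.
2. the scoop is lifted with all three cells in it and brought to the open chute (all of step 1 and height (world z) of scoop_lip above 0.1 m and horizontal distance between scoop_lip and chute_hinge below 0.2 m), for 0.1 s.
3. all three cells are inside the box (x of cell_1 in the frame of battery_box between -0.068 and 0.068 m and y of cell_1 in the frame of battery_box between -0.078 and 0.078 m and z of cell_1 in the frame of battery_box between 0 and 0.12 m and x of cell_2 in the frame of battery_box between -0.068 and 0.068 m and y of cell_2 in the frame of battery_box between -0.078 and 0.078 m and z of cell_2 in the frame of battery_box between 0 and 0.12 m and x of cell_3 in the frame of battery_box between -0.068 and 0.068 m and y of cell_3 in the frame of battery_box between -0.078 and 0.078 m and z of cell_3 in the frame of battery_box between 0 and 0.12 m), for 0.2 s.
At the end, for the whole second after the job is handed in: All three cells lie at rest inside the battery box, the chute door is shut (within 0.06 rad), and the empty scoop stands on the desk, flat on its bottom (within 0.1 rad and 8 mm of the desk's height), released, at rest and not touching the box (all of step 3 and value of joint chute_door below 0.06 rad and height (world z) of scoop between -0.01 and 0.008 m and angle between scoop's own z axis and vertical below 0.1 rad and linear speed of scoop below 0.02 m/s and contact force between scoop and battery_box below 0.2 N and contact force between scoop and the arm below 0.05 N and contact force between scoop and the fingers below 0.05 N and linear speed of each of cell_1, cell_2, cell_3 below 0.05 m/s).
It fails at once if the keyboard is moved by more than 30 mm (distance of keyboard from where it was at the start of the episode above 0.03 m).
It fails at once if the led remote is moved by more than 30 mm (distance of led_remote from where it was at the start of the episode above 0.03 m).
It fails at once if the earbud case is moved by more than 30 mm (distance of earbud_case from where it was at the start of the episode above 0.03 m).
It also fails if it takes over 61 s, if anything falls off the work surface, if the arm or the gripper's body presses on something with over 40 N, if the wrist force passes 120 N, or if a joint passes its speed limit or range.

## Working session

There is one attempt and no reset: what is moved stays moved. The work goes in short steps, Python scripts to look and compute and a tool call to move; the robot and the scene stay as the last step left them, time stands still between calls to the robot, and variables do not carry over. Pictures are saved under pics/ and viewed, and the job is handed in when it is done.

Besides the shell and the picture viewer there is one more tool, called after "Call:" as name(argument=value, ...), one argument or row to a line, values as JSON. carry_out: Moves the arm, as the interface text tells. Its arguments: {"type":"object","properties":{"steps":{"type":"array","items":{"type":"array"}},"grip_force":{"type":"number"}},"required":["steps"]}

```bash
mkdir -p pics
cat > h.py <<'E'
import numpy as np,cv2
from plant import state,grab_frame,close_job
def snap(n,f,crop=None,s=1):
    g=grab_frame(n);im=g['img'][:,:,::-1]
    if crop: x0,y0,x1,y1=crop; im=im[y0:y1,x0:x1]
    if s!=1: im=cv2.resize(im,None,fx=s,fy=s,interpolation=cv2.INTER_CUBIC)
    cv2.imwrite('pics/'+f,im); return g
def ray(g,u,v,z):
    d=g['R'].T@np.linalg.inv(g['K'])@np.array([u,v,1.]);c=-g['R'].T@g['t']
    return c+d*(z-c[2])/d[2]
def proj(g,X):
    p=g['K']@(g['R']@np.array(X)+g['t']);return p[:2]/p[2]
E
python3 - <<'E'
from h import *
import pickle
G={}
for n in ['scene','top','wrist']: G[n]=snap(n,n+'0.png'); print(n,G[n]['K'][0,0],-G[n]['R'].T@G[n]['t'],G[n]['R'].round(3).tolist())
pickle.dump(G,open('g0.pkl','wb'))
print(state())
E
```

```text
scene 412.3302386867651 [0.15663873 0.75087232 0.82850685] [[-0.895, -0.446, 0.008], [-0.274, 0.535, -0.799], [0.352, -0.717, -0.601]]
top 380.8949729531816 [ 0.3808405  -0.0335421   1.13114662] [[0.022, -1.0, 0.001], [-0.989, -0.022, -0.143], [0.143, 0.003, -0.99]]
wrist 276.2897467827202 [ 0.22725755 -0.56191585  0.3719412 ] [[0.245, -0.969, -0.002], [-0.918, -0.233, 0.322], [-0.312, -0.078, -0.947]]
{'clock': 0.15, 'joints': array([-8.23973852e+01,  2.05866067e+01,  8.65849190e+01,  2.94099587e-04,
        7.29079935e+01, -6.59333415e+00]), 'qd': array([-0.04277814, -0.07507141, -0.22926568, -0.04763637, -0.06638456,
        0.01777539]), 'tau': array([-9.30818860e-04, -5.28030753e+01, -2.78930461e+01, -2.53830876e-04,
        8.22558068e-03, -1.37834303e-05]), 'eef_pos': array([ 0.14708264, -0.58115602,  0.23066473]), 'ee_rot': array([[ 9.69463077e-01,  2.45237252e-01, -1.78754476e-04],
       [ 2.45237262e-01, -9.69462114e-01,  1.37632048e-03],
       [ 1.64229361e-04, -1.37812915e-03, -9.99999037e-01]]), 'contact_force': array([ 0.39146395, -0.35392716,  0.06152733]), 'wrist_torque': array([-0.00809885, -0.03370791,  0.06555429]), 'gripper_width': 0.08538945024871077}
```

View pics/scene0.png

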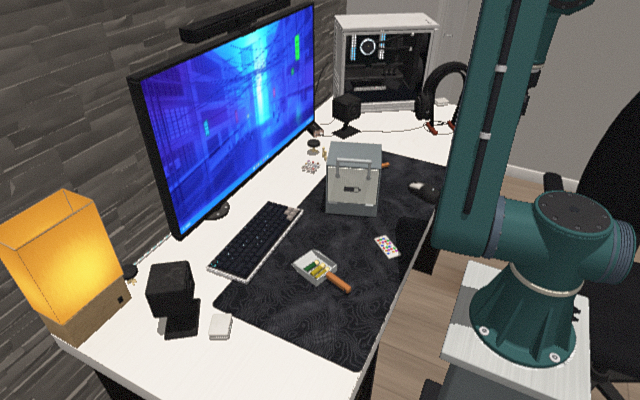

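View pics/top0.png

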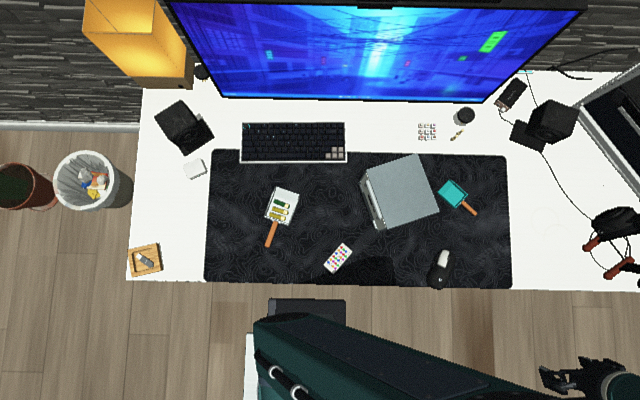

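View pics/wrist0.png

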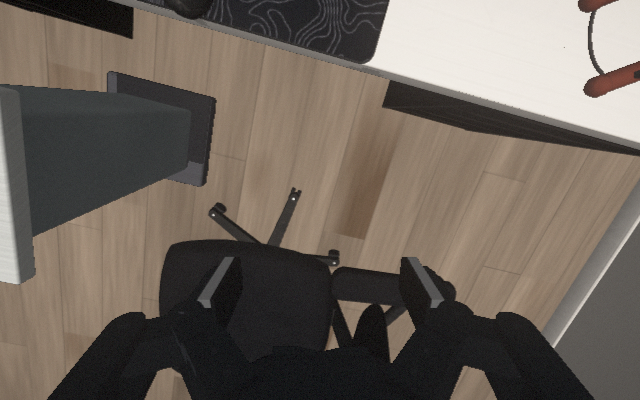

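The top picture shows the box near (400,190) with its front facing image left. The aluminium scoop is at (280,210) with its handle pointing down, the teal decoy at (457,197) and the remote at (337,257). I'll enlarge these next.

Run:
```python
from h import *
import pickle
G=pickle.load(open('g0.pkl','rb'))
def cr(n,f,c,s):
    im=G[n]['img'][c[1]:c[3],c[0]:c[2],::-1]; cv2.imwrite('pics/'+f,cv2.resize(im,None,fx=s,fy=s,interpolation=cv2.INTER_CUBIC))
cr('top','c1.png',(240,170,360,260),6)
cr('top','c2.png',(345,140,485,240),5)
cr('scene','c3.png',(280,120,420,300),3)
```

```text
(no output)
```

View pics/c1.png

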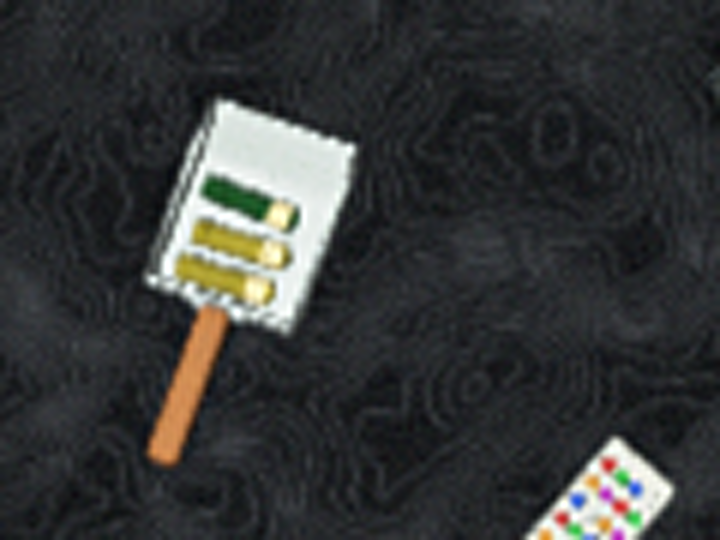

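View pics/c2.png

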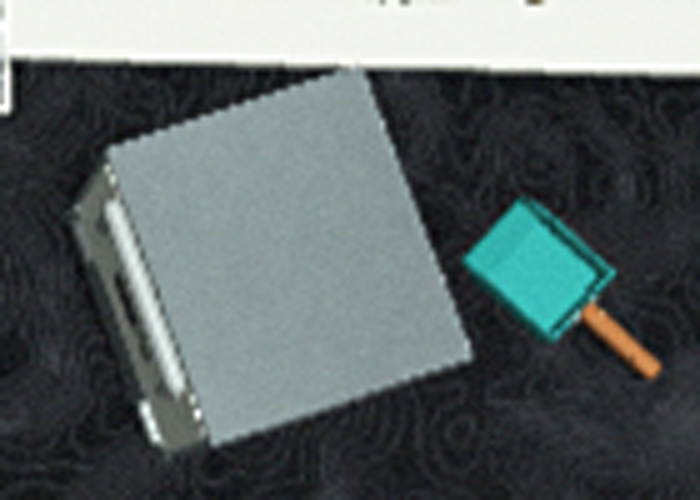

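View pics/c3.png

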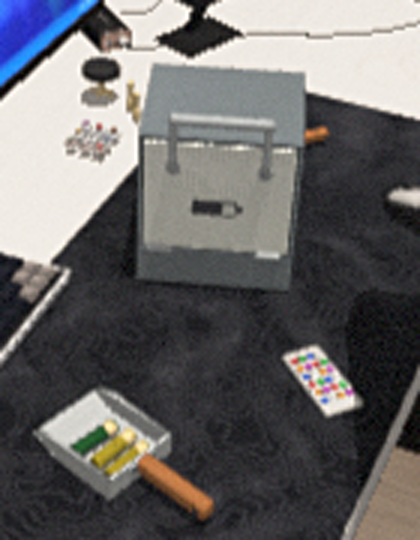

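Run:
```python
from h import *
import pickle
G=pickle.load(open('g0.pkl','rb'));g=G['top']
P=[ray(g,345+u/5,140+v/5,.185) for u,v in [(108,150),(358,68),(473,355),(210,443)]]
for p in P: print(p.round(4))
c=np.mean(P,0);fr=(P[0]+P[3])/2;bk=(P[1]+P[2])/2
bx=bk-fr;s=P[0]-P[3]+P[1]-P[2]; print('box c',c,'x yaw',np.degrees(np.arctan2(bx[1],bx[0])),'y yaw-90',np.degrees(np.arctan2(s[1],s[0]))-90,np.linalg.norm(bx),np.linalg.norm(s)/2)
for n,(u,v),z in [('hend',(163,460),.02),('hstart',(212,310),.02),('bl',(150,280),.024),('br',(290,328),.024),('ll',(220,100),.02),('lr',(355,148),.02)]:
    print(n,ray(g,240+u/6,170+v/6,z).round(4))
for n,(u,v),z in [('rem',(337,257),.008)]:
    print(n,ray(g,u,v,z).round(4))
g=G['scene']
c3=lambda u,v,z: ray(g,280+u/3,120+v/3,z)
print('scene box bottom L,R', c3(136,280,0),c3(291,290,0),'top',c3(139,135,.185),c3(303,145,.185),c3(305,75,.185),c3(152,65,.185))
print('handle end',c3(205,508,.02),'hstart',c3(143,465,.02))
```

```text
[ 0.592 -0.159  0.185]
[ 0.6376 -0.2866  0.185 ]
[ 0.4914 -0.3416  0.185 ]
[ 0.4446 -0.2101  0.185 ]
box c [ 0.5413755  -0.24932405  0.185     ] x yaw -70.36588190102425 y yaw-90 -70.12481685137111 0.13754714015718947 0.15606843004232546
hend [0.3958 0.1061 0.02  ]
hstart [0.4687 0.0852 0.02  ]
bl [0.4823 0.1154 0.024 ]
br [0.4605 0.0466 0.024 ]
ll [0.5725 0.0851 0.02  ]
lr [0.55   0.0178 0.02  ]
rem [ 0.3706 -0.097   0.008 ]
scene box bottom L,R [ 0.59139631 -0.15636295  0.        ] [ 0.44003757 -0.21511029  0.        ] top [ 0.58806077 -0.15114394  0.185     ] [ 0.44185151 -0.20649977  0.185     ] [ 0.48546028 -0.3323068   0.185     ] [ 0.63520916 -0.27856236  0.185     ]
handle end [0.3977624  0.10775207 0.02      ] hstart [0.46466529 0.08843474 0.02      ]
```

Call:
carry_out(
  steps=[
    [[0,0,-0.05],[0,0.15,0],0],
    [[0,0,-0.03],[0,0.15,0],0],
  ],
)

```text
clock: 0.35
eef_pos: [0.1483, -0.5777, 0.308]
ee_rot: [[0.923, 0.256, 0.288], [0.241, -0.967, 0.085], [0.3, -0.009, -0.954]]
contact_force: [-0.5, -0.8, -0.7]
gripper_width: 0.0851
```

```bash
cat >> h.py <<'E'
from scipy.spatial.transform import Rotation as Rn
Rbox_yaw=-70.2
def down(yd):  # tool down, tool y at world yaw yd
    a=np.radians(yd);y=np.array([np.cos(a),np.sin(a),0]);z=np.array([0,0,-1.]);return np.c_[np.cross(y,z),y,z]
def plan(pos,R=None):
    s=state();T=s['ee_rot'];d=T.T@(np.array(pos)-s['eef_pos'])
    rv=Rn.from_matrix(T.T@R).as_rotvec() if R is not None else np.zeros(3)
    print('pos',s['eef_pos'].round(4),'F',s['contact_force'].round(1),'w',round(s['gripper_width'],4),'t',round(s['clock'],2),'j',s['joints'].round(1));print('shift',d.round(4),'rot',rv.round(4))
E
python3 - <<'E'
from h import *
plan([.513,-.171,.30],down(-70.2))
E
```

```text
pos [ 0.1483 -0.5777  0.308 ] F [-0.5 -0.8 -0.7] w 0.0851 t 0.35 j [-92.6  18.8  80.5  16.5  86.7 -19.2]
shift [ 0.4323 -0.2998  0.1471] rot [ 0.0041 -0.3046 -0.0877]
```

Tilting to the side needed for pouring moves j4 in its roomy positive direction. I'll level the tool and head for the bar.

Call:
carry_out(
  steps=[
    [[0,0,0],[0,-0.15,-0.05],0],
    [[0,0,0],[0,-0.15,-0.04],0],
  ],
)

```text
clock: 0.55
eef_pos: [0.1316, -0.585, 0.31]
ee_rot: [[0.951, 0.309, 0.019], [0.309, -0.951, -0.004], [0.017, 0.01, -1.0]]
contact_force: [0.5, 0.8, -1.6]
gripper_width: 0.0854
```

Run:
```python
from h import *
plan([.513,-.171,.30],down(-70.2))
```

```text
pos [ 0.1316 -0.585   0.31  ] F [ 0.5  0.8 -1.6] w 0.0854 t 0.55 j [-84.6  16.9  80.7   1.1  82.1 -12.7]
shift [ 0.4905 -0.2759  0.0155] rot [ 0.01   -0.0167 -0.0313]
```

Call:
carry_out(
  steps=[
    [[0.04,-0.023,0],[0.01,-0.017,-0.03],0],
    [[0.041,-0.023,0],[0,0,0],0],
    [[0.041,-0.023,0],[0,0,0],0],
    [[0.041,-0.023,0],[0,0,0],0],
    [[0.041,-0.023,0],[0,0,0],0],
    [[0.041,-0.023,0],[0,0,0],0],
    [[0.041,-0.023,0],[0,0,0],0],
    [[0.041,-0.023,0],[0,0,0],0],
    [[0.041,-0.023,0],[0,0,0],0],
    [[0.041,-0.023,0],[0,0,0],0],
    [[0.041,-0.023,0],[0,0,0],0],
    [[0.03,-0.023,0],[0,0,0],0],
    [[0,0,0],[0,0,0],0],
  ],
)

```text
clock: 1.85
eef_pos: [0.5023, -0.1489, 0.3051]
ee_rot: [[0.942, 0.335, -0.004], [0.335, -0.942, -0.004], [-0.005, 0.002, -1.0]]
contact_force: [-0.3, -0.4, -0.1]
gripper_width: 0.0852
```

Run:
```python
from h import *
plan([.513,-.171,.30],down(-70.2))
snap('wrist','w1.png');snap('top','t1.png')
```

```text
pos [ 0.5023 -0.1489  0.3051] F [-0.3 -0.4 -0.1] w 0.0852 t 1.85 j [-23.8  10.8  89.7  -0.3  79.7  46.7]
shift [0.0027 0.0244 0.0052] rot [ 0.0025  0.0054 -0.0044]
```

View pics/w1.png

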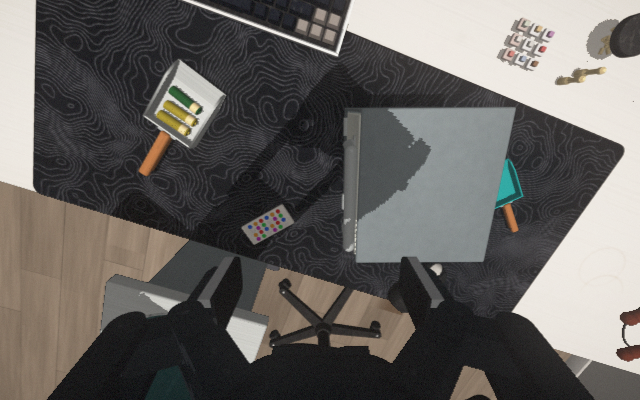

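The wrist view shows the box with its bar along x≈351 px, from y≈110 to 250, and the scoop at (185,105). I'll enlarge it to refine both poses.

Run:
```python
from h import *
import pickle
g=grab_frame('wrist');pickle.dump(g,open('g1.pkl','wb'))
im=g['img'][:,:,::-1]
for f,c,s in [('w1a.png',(330,90,530,280),3),('w1b.png',(130,50,235,185),4)]:
    cv2.imwrite('pics/'+f,cv2.resize(im[c[1]:c[3],c[0]:c[2]],None,fx=s,fy=s,interpolation=cv2.INTER_CUBIC))
```

```text
(no output)
```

View pics/w1a.png

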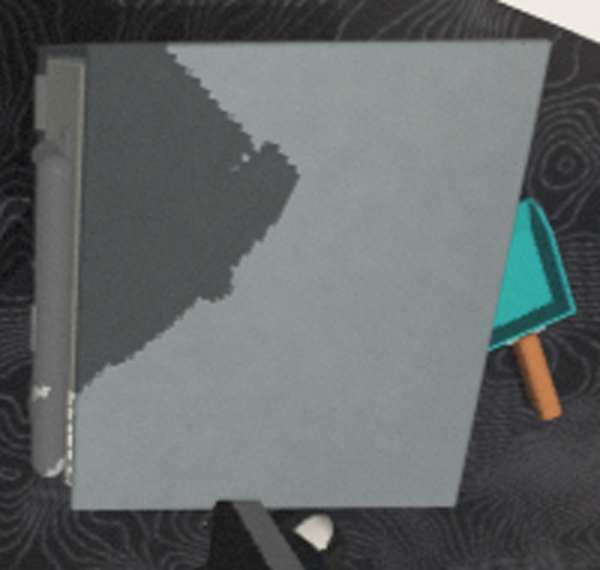

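View pics/w1b.png

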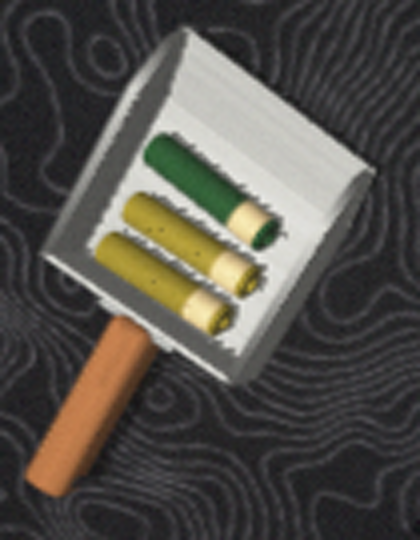

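Run:
```python
from h import *
import pickle
g=pickle.load(open('g1.pkl','rb'))
q=lambda u,v,z:ray(g,330+u/3,90+v/3,z)
P=[q(86,45,.185),q(550,41,.185),q(456,506,.185),q(72,510,.185)]
print(np.round(P,4).tolist(),np.mean(P,0))
fr=(P[0]+P[3])/2;bk=(P[1]+P[2])/2;d=bk-fr;print(np.degrees(np.arctan2(d[1],d[0])),np.linalg.norm(d)); d=P[0]-P[3];print(np.degrees(np.arctan2(d[1],d[0]))-90)
a,b=q(52,145,.21),q(46,470,.21);print('bar',a,b,(a+b)/2)
r=lambda u,v,z:ray(g,130+u/4,50+v/4,z)
for n,(u,v),z in [('hend',(45,485),.02),('bl',(45,255),.024),('br',(235,382),.024),('ll',(187,30),.01),('lr',(375,172),.01)]: print(n,r(u,v,z).round(4))
```

```text
[[0.5919, -0.1574, 0.185], [0.6389, -0.2871, 0.185], [0.4911, -0.3418, 0.185], [0.4439, -0.2119, 0.185]] [ 0.54145981 -0.24954192  0.185     ]
-70.0595621028627 0.13803413372149784
-69.77288634459791
bar [ 0.56313723 -0.15518222  0.21      ] [ 0.46771019 -0.19029901  0.21      ] [ 0.51542371 -0.17274062  0.21      ]
hend [0.3957 0.1063 0.02  ]
bl [0.4836 0.1154 0.024 ]
br [0.4612 0.0421 0.024 ]
ll [0.5736 0.0862 0.01  ]
lr [0.5499 0.0134 0.01  ]
```

Call:
carry_out(
  steps=[
    [[0.003,0.027,0.005],[0.002,0.005,-0.004],0],
    [[0,0,0.03],[0,0,0],0.2],
    [[0,0,0.03],[0,0,0],0.2],
    [[0,0,0.02],[0,0,0],0.2],
    [[0,0,0],[0,0,0],0.2],
  ],
  grip_force=20,
)

```text
clock: 2.5
eef_pos: [0.5082, -0.1868, 0.2193]
ee_rot: [[0.945, 0.326, -0.0], [0.326, -0.945, -0.007], [-0.002, 0.006, -1.0]]
contact_force: [-0.4, 0.7, -0.2]
gripper_width: 0.0681
```

Run:
```python
from h import *
plan([.5145,-.173,.198],down(-70))
snap('wrist','w2.png')
```

```text
pos [ 0.5082 -0.1868  0.2193] F [-0.4  0.7 -0.2] w 0.0681 t 2.5 j [-27.2  16.4  94.7  -0.4  68.7  43.9]
shift [ 0.0105 -0.0111  0.0212] rot [ 0.0063  0.0025 -0.017 ]
```

View pics/w2.png

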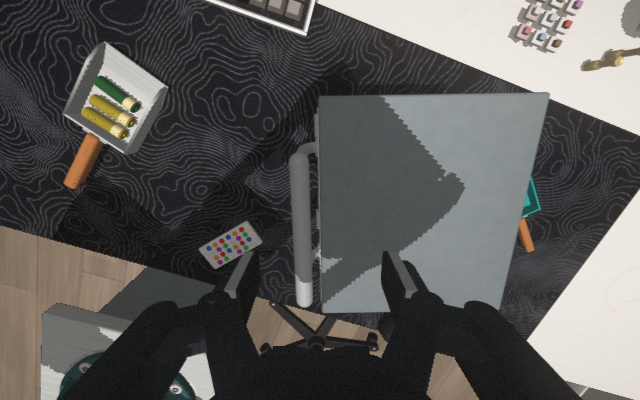

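The bar, at about (303,230) px, lies between the open fingers. I'll correct the offset and go down.

Call:
carry_out(
  steps=[
    [[0.01,-0.009,0.01],[0,0.002,-0.015],0.3],
    [[0,0,0.01],[0,0,0],0.4],
    [[0,0,0],[0,0,0],0.7],
    [[0,0,0],[0,0,0],0.7],
    [[0,0,0],[0,0,0],0.7],
    [[0,0,0],[0,0,0],0.7],
  ],
)

```text
clock: 3.15
eef_pos: [0.518, -0.177, 0.2033]
ee_rot: [[0.94, 0.34, 0.01], [0.34, -0.94, -0.011], [0.006, 0.013, -1.0]]
contact_force: [0.5, 0.4, 0.5]
gripper_width: 0.0255
```

Run:
```python
from h import *
plan([.5145,-.173,.198],down(-70))
snap('wrist','w3.png')
```

```text
pos [ 0.518  -0.177   0.2033] F [0.5 0.4 0.5] w 0.0255 t 3.15 j [-25.9  17.5  95.6  -0.3  66.1  44.4]
shift [-0.002  -0.005   0.0053] rot [ 0.0132 -0.0056 -0.0022]
```

View pics/w3.png

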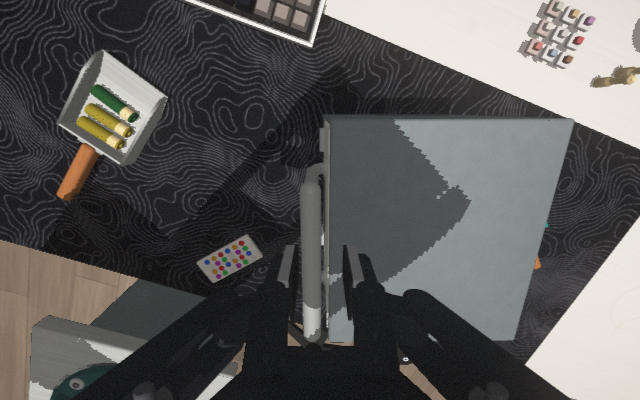

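Call:
carry_out(
  steps=[
    [[0,0,0.009],[0.01,0,0],0.7],
    [[0,-0.012,0],[0,0,0],0.7],
    [[0,-0.013,0.002],[0,0,0],0.7],
    [[0,-0.014,0.003],[0,0,0],0.7],
    [[0,-0.014,0.004],[0,0,0],0.7],
    [[0,-0.013,0.005],[0,0,0],0.7],
  ],
)

```text
clock: 3.8
eef_pos: [0.4947, -0.1112, 0.1791]
ee_rot: [[0.941, 0.338, 0.008], [0.339, -0.941, -0.001], [0.007, 0.004, -1.0]]
contact_force: [-0.0, 0.2, 0.0]
gripper_width: 0.0259
```

Run:
```python
from h import *
plan([.5145-.342*.107,-.173+.94*.107,.15],down(-70))
snap('wrist','w4.png')
```

```text
pos [ 0.4947 -0.1112  0.1791] F [-0.   0.2  0. ] w 0.0259 t 3.8 j [-2.060e+01  1.600e+01  1.019e+02  1.000e-01  6.160e+01  4.960e+01]
shift [-0.0029 -0.0423  0.029 ] rot [ 0.0039 -0.0074 -0.0037]
```

View pics/w4.png

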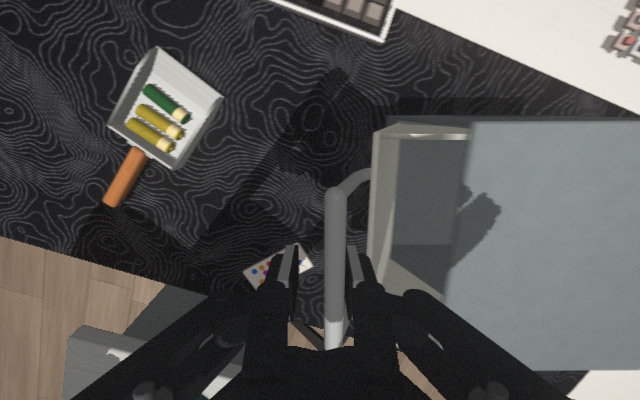

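The door is following, and the bar is still between the fingers.

Call:
carry_out(
  steps=[
    [[0,-0.013,0.006],[0,0,0],0.7],
    [[0,-0.013,0.007],[0,0,0],0.7],
    [[0,-0.012,0.008],[0,0,0],0.7],
    [[0,-0.011,0.008],[0,0,0],0.7],
    [[0,-0.004,0.004],[0,0,0],0.5],
    [[0,0,0],[0,0,0],0.3],
    [[0,0,0],[0,0,0],0.3],
    [[0,0,0],[0,0,0],0.3],
  ],
)

```text
clock: 4.65
eef_pos: [0.477, -0.0583, 0.1437]
ee_rot: [[0.939, 0.344, 0.013], [0.344, -0.939, -0.01], [0.009, 0.014, -1.0]]
contact_force: [-0.5, -0.7, 0.2]
gripper_width: 0.0601
```

Run:
```python
from h import *
plan([.5145-.342*.107,-.173+.94*.107,.15],down(-70))
snap('wrist','w5.png')
```

```text
pos [ 0.477  -0.0583  0.1437] F [-0.5 -0.7  0.2] w 0.0601 t 4.65 j [-14.9  16.5 107.6  -0.4  55.   55.2]
shift [-0.004   0.0136 -0.0062] rot [ 0.0139 -0.0093  0.002 ]
```

View pics/w5.png

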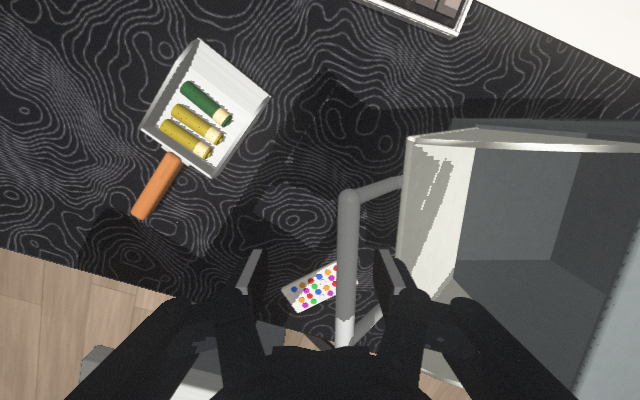

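The door is at its stop: the bar is where it should be when open. Next I'll rise and turn for the scoop grasp, with tool y along scoop +y to keep joint 6 mid-range for the pour.

Call:
carry_out(
  steps=[
    [[0,0,-0.04],[0,0,0],0],
    [[0,0,-0.04],[0,0,0],0],
    [[0,0,-0.03],[0,0,-0.147],0],
    [[0,0,0],[0,0,-0.147],0],
    [[0,0,0],[0,0,-0.147],0],
    [[0,0,0],[0,0,-0.147],0],
    [[0,0,0],[0,0,-0.147],0],
    [[0,0,0],[0,0,-0.147],0],
    [[0,0,0],[0,0,-0.147],0],
    [[0,0,0],[0,0,-0.147],0],
    [[0,0,0],[0,0,-0.147],0],
    [[0,0,0],[0,0,-0.147],0],
    [[0,0,0],[0,0,-0.147],0],
    [[0,0,0],[0,0,-0.147],0],
    [[0,0,0],[0,0,-0.147],0],
    [[0,0,0],[0,0,-0.147],0],
    [[0,0,0],[0,0,-0.147],0],
    [[0,0,0],[0,0,-0.147],0],
  ],
)

```text
clock: 6.5
eef_pos: [0.4731, -0.0573, 0.2571]
ee_rot: [[-0.925, 0.38, 0.008], [0.38, 0.925, -0.004], [-0.009, -0.0, -1.0]]
contact_force: [-0.4, 0.2, 0.1]
gripper_width: 0.0852
```

Run:
```python
from h import *
plan([.432,.0915,.2],down(72.5))
```

```text
pos [ 0.4731 -0.0573  0.2571] F [-0.4  0.2  0.1] w 0.0852 t 6.5 j [-15.1   8.5  99.5  -0.1  71.4 -82.8]
shift [0.0952 0.122  0.0562] rot [-0.0009  0.0092 -0.0848]
```

Call:
carry_out(
  steps=[
    [[0.023,0.03,0.005],[0,0.009,-0.085],0],
    [[0.02,0.033,0.013],[0,0,0],0],
    [[0.02,0.033,0.013],[0,0,0],0],
    [[0.02,0.033,0.013],[0,0,0],0],
    [[0,0,0],[0,0,0],0],
  ],
)

```text
clock: 7.0
eef_pos: [0.4355, 0.0941, 0.2116]
ee_rot: [[-0.954, 0.299, 0.002], [0.299, 0.954, -0.001], [-0.002, 0.0, -1.0]]
contact_force: [-0.7, -0.6, 0.5]
gripper_width: 0.0858
```

Run:
```python
from h import *
import pickle
plan([.432,.0915,.1],down(72.5))
snap('top','t6.png',(240,150,440,260),4)
g=snap('wrist','w6.png');pickle.dump(g,open('g6.pkl','wb'))
```

```text
pos [0.4355 0.0941 0.2116] F [-0.7 -0.6  0.5] w 0.0858 t 7.0 j [  3.3   8.9 106.2  -0.   64.7 -69.3]
shift [ 0.0028 -0.0035  0.1116] rot [0.0001 0.0021 0.0017]
```

View pics/w6.png

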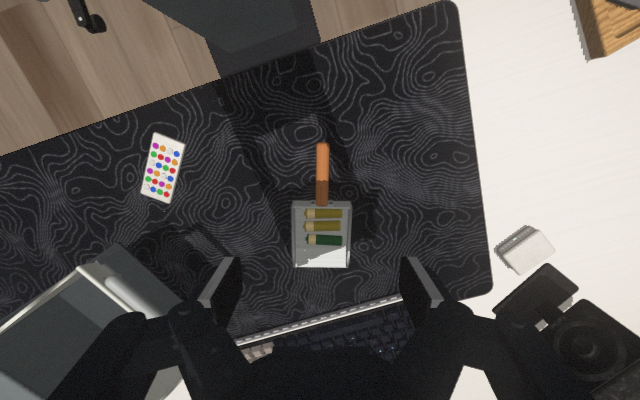

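View pics/t6.png

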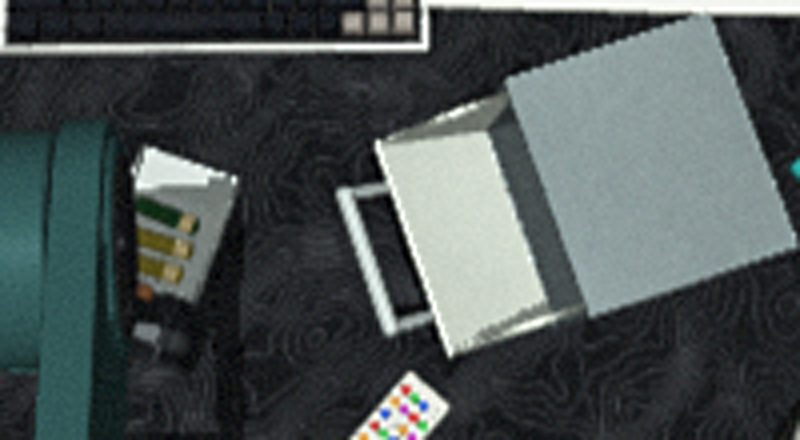

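The top view shows the door wide open. In the wrist view the handle runs straight down column ≈322, from row 143 to 203, aligned with the tool. I'll measure it once more.

Run:
```python
from h import *
import pickle
g=pickle.load(open('g6.pkl','rb'))
for u,v,z in [(322,143,.022),(321.5,203,.027),(292,202,.024),(352,202,.024),(293,267,.012),(349,267,.012)]: print(ray(g,u,v,z).round(4))
# open edge/bar from top
```

```text
[0.3959 0.1064 0.022 ]
[0.4657 0.084  0.027 ]
[0.4543 0.0486 0.024 ]
[0.4769 0.1208 0.024 ]
[0.5506 0.0151 0.012 ]
[0.5744 0.0911 0.012 ]
```

Call:
carry_out(
  steps=[
    [[0.002,0,0.04],[0,0,0],0.3],
    [[0,0,0.045],[0,0,0],0.4],
    [[0,0,0.045],[0,0,0],0.4],
    [[0,0,0.03],[0,0,0],0.4],
    [[0,0,0.01],[0,0,0],0.4],
    [[0,0,0],[0,0,0],0.4],
  ],
  grip_force=100,
)

```text
clock: 7.7
eef_pos: [0.4504, 0.0844, 0.0427]
ee_rot: [[-0.952, 0.307, 0.024], [0.307, 0.952, -0.004], [-0.024, 0.004, -1.0]]
contact_force: [0.4, 0.3, -0.0]
gripper_width: 0.0511
```

Run:
```python
from h import *
plan([.433,.094,.004],down(72.3))
```

```text
pos [0.4504 0.0844 0.0427] F [ 0.4  0.3 -0. ] w 0.0511 t 7.7 j [  2.2  24.7 115.8  -0.5  38.1 -69.6]
shift [0.0204 0.0036 0.0382] rot [ 0.0035  0.0239 -0.0027]
```

Call:
carry_out(
  steps=[
    [[0.01,0.002,0],[0,0.024,0],0.5],
    [[0.01,0.002,0.008],[0,0,0],0.5],
    [[0,0,0.01],[0,0,0],0.5],
    [[0,0,0],[0,0,0],0.5],
  ],
)

```text
clock: 8.1
eef_pos: [0.4349, 0.0934, 0.0259]
ee_rot: [[-0.951, 0.309, 0.005], [0.309, 0.951, 0.004], [-0.004, 0.006, -1.0]]
contact_force: [0.1, -0.0, 0.3]
gripper_width: 0.0429
```

Run:
```python
from h import *
plan([.433,.094,.004],down(72.3))
```

```text
pos [0.4349 0.0934 0.0259] F [ 0.1 -0.   0.3] w 0.0429 t 8.1 j [  3.   26.3 117.4   0.4  36.  -69.2]
shift [ 0.002  -0.0001  0.0219] rot [ 0.0055  0.0037 -0.0057]
```

Call:
carry_out(
  steps=[
    [[0.003,0,0.008],[0.004,0.003,-0.005],0.5],
    [[0.001,0,0.008],[0,0,0],0.5],
    [[0,0,0.004],[0,0,0],0.5],
    [[0,0,0],[0,0,0],0.5],
  ],
)

```text
clock: 8.5
eef_pos: [0.4314, 0.0952, 0.0046]
ee_rot: [[-0.953, 0.303, 0.002], [0.303, 0.953, 0.001], [-0.002, 0.002, -1.0]]
contact_force: [-0.1, -0.4, -0.4]
gripper_width: 0.0423
```

Run:
```python
from h import *
plan([.433,.094,.004],down(72.3))
snap('wrist','w7.png');snap('scene','s7.png',(270,210,430,330),5)
```

```text
pos [0.4314 0.0952 0.0046] F [-0.1 -0.4 -0.4] w 0.0423 t 8.5 j [ 3.400e+00  2.870e+01  1.183e+02  1.000e-01  3.280e+01 -6.900e+01]
shift [-0.0019 -0.0007  0.0006] rot [0.0017 0.0021 0.001 ]
```

View pics/w7.png

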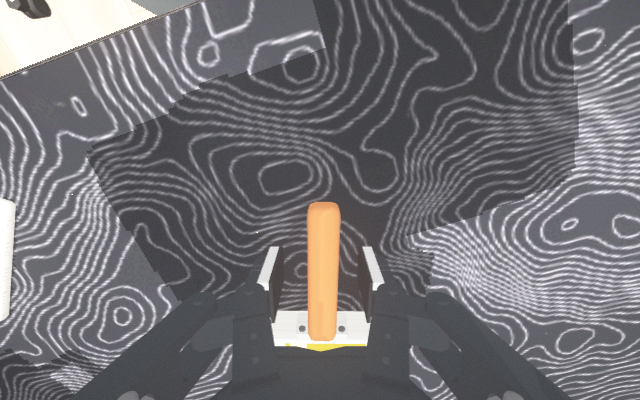

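View pics/s7.png

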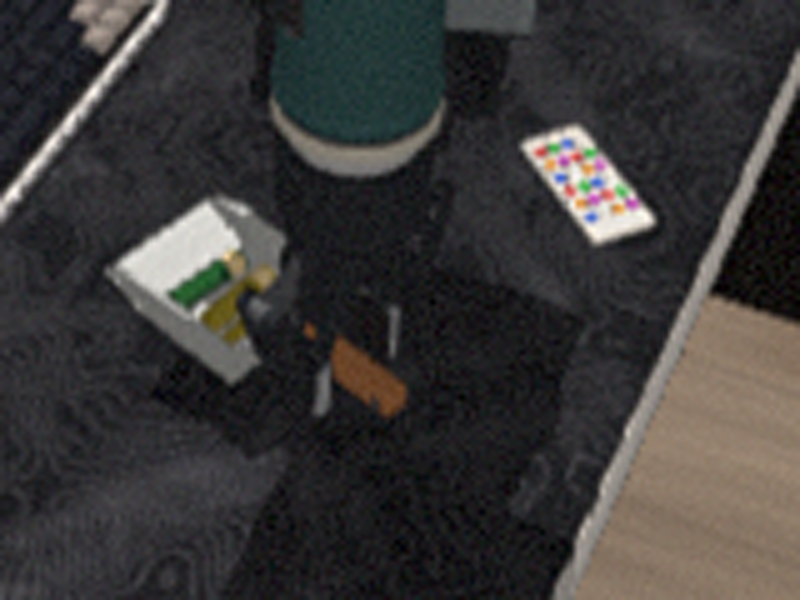

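The handle is centred between the pads, so I'll close on it and lift slightly.

Call:
carry_out(
  steps=[
    [[0,0,0],[0,0,0],1],
    [[0,0,0],[0,0,0],1],
    [[0,0,0],[0,0,0],1],
    [[0,0,0],[0,0,0],1],
    [[0,0,0],[0,0,0],1],
    [[0,0,0],[0,0,0],1],
    [[0,0,-0.01],[0,0,0],1],
    [[0,0,-0.01],[0,0,0],1],
    [[0,0,-0.015],[0,0,0],1],
    [[0,0,-0.015],[0,0,0],1],
    [[0,0,0],[0,0,0],1],
  ],
  grip_force=100,
)

```text
clock: 9.7
eef_pos: [0.4313, 0.095, 0.0596]
ee_rot: [[-0.953, 0.304, 0.003], [0.304, 0.953, 0.001], [-0.003, 0.002, -1.0]]
contact_force: [0.8, -0.2, -1.4]
gripper_width: 0.014
```

Run:
```python
from h import *
plan([.433,.094,.2],down(72.3))
snap('wrist','w8.png');snap('scene','s8.png',(270,210,430,330),5)
```

```text
pos [0.4313 0.095  0.0596] F [ 0.8 -0.2 -1.4] w 0.014 t 9.7 j [ 3.400e+00  2.240e+01  1.162e+02  1.000e-01  4.120e+01 -6.900e+01]
shift [-0.0023 -0.0002 -0.1404] rot [0.0019 0.0025 0.0005]
```

View pics/s8.png

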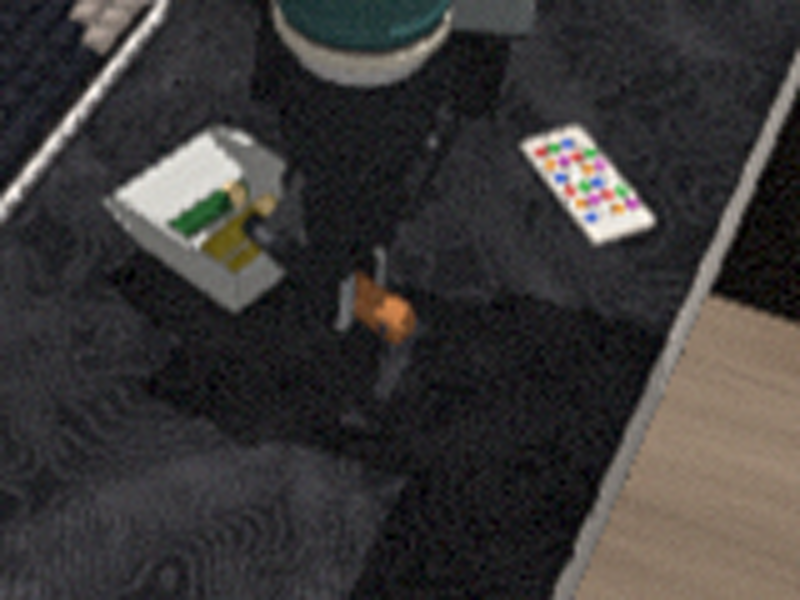

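Lifted level with all three cells in the pan. I'll raise it and yaw the scoop to the box heading.

Call:
carry_out(
  steps=[
    [[0,0,-0.02],[0,0,0],1],
    [[0,0,-0.03],[0,0,0],1],
    [[0,0,-0.03],[0,0,0],1],
    [[0,0,-0.03],[0,0,0.05],1],
    [[0,0,-0.02],[0,0,0.1],1],
    [[0,0,-0.01],[0,0,0.1],1],
    [[0,0,0],[0,0,0.1],1],
    [[0,0,0],[0,0,0.1],1],
    [[0,0,0],[0,0,0.1],1],
    [[0,0,0],[0,0,0.1],1],
    [[0,0,0],[0,0,0.1],1],
    [[0,0,0],[0,0,0.1],1],
    [[0,0,0],[0,0,0.06],1],
    [[0,0,0],[0,0,0],1],
  ],
)

```text
clock: 11.2
eef_pos: [0.422, 0.0944, 0.1935]
ee_rot: [[-0.309, 0.951, -0.02], [0.951, 0.309, 0.0], [0.007, -0.019, -1.0]]
contact_force: [0.7, 0.1, -1.4]
gripper_width: 0.0139
```

```bash
cat >> h.py <<'E'
HX=np.array([.518,-.185,0]);BX=np.array([.342,-.940,0])
def pour(th,lx,lz,yaw=-70,tcp=(-.140,0,-.0054)):
    a=np.radians(yaw)
    S=Rn.from_euler('z',a).as_matrix()@Rn.from_euler('y',np.radians(th)).as_matrix()
    L=HX+lx*BX+np.array([0,0,lz])
    return L+S@np.array(tcp), S@np.diag([-1,1,-1.])
E
python3 - <<'E'
from h import *
for a in [(0,-.05,.21),(20,-.05,.19),(40,-.045,.17),(55,-.04,.16)]: print(a,pour(*a)[0].round(3))
plan(*pour(0,-.05,.21))
snap('top','t9.png',(240,150,440,260),4);snap('scene','s9.png',(270,120,430,300),4)
E
```

```text
(0, -0.05, 0.21) [ 0.453 -0.006  0.205]
(20, -0.05, 0.19) [ 0.455 -0.013  0.233]
(40, -0.045, 0.17) [ 0.465 -0.039  0.256]
(55, -0.04, 0.16) [ 0.475 -0.068  0.272]
pos [0.422  0.0944 0.1935] F [ 0.7  0.1 -1.4] w 0.0139 t 11.2 j [ 3.400e+00  9.800e+00  1.082e+02  1.000e-01  6.320e+01 -1.470e+01]
shift [-0.1054 -0.0018 -0.0117] rot [-0.0188 -0.0069 -0.0354]
```

View pics/s9.png

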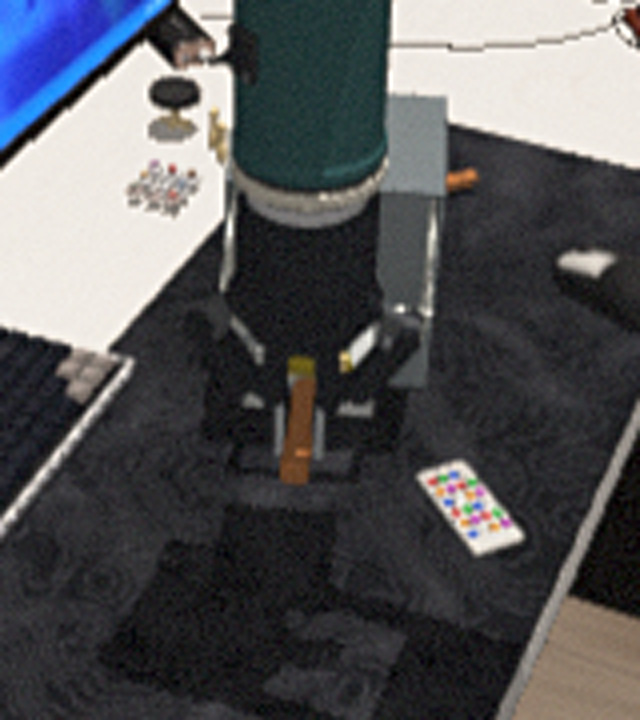

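Call:
carry_out(
  steps=[
    [[0,0,-0.015],[-0.018,-0.007,-0.035],1],
    [[-0.015,0,-0.005],[0,0,0],1],
    [[-0.02,0,0],[0,0,0],1],
    [[-0.02,0,0],[0,0,0],1],
    [[-0.02,0,0],[0,0,0],1],
    [[-0.015,0,0],[0,0,0],1],
    [[0,0,0],[0,0,0],1],
    [[0,0,0],[0,0,0],1],
  ],
)

```text
clock: 12.1
eef_pos: [0.4534, 0.0078, 0.2122]
ee_rot: [[-0.358, 0.934, -0.004], [0.934, 0.358, 0.0], [0.002, -0.003, -1.0]]
contact_force: [-0.9, 0.3, -1.8]
gripper_width: 0.0139
```

Run:
```python
from h import *
plan(*pour(0,-.05,.21))
plan(*pour(20,-.05,.19))
snap('top','t10.png',(240,150,440,260),4);snap('scene','s10.png',(270,120,430,300),4)
```

```text
pos [0.4534 0.0078 0.2122] F [-0.9  0.3 -1.8] w 0.0139 t 12.1 j [ -7.8   9.7 105.1  -0.   65.4 -28.7]
shift [-0.0132 -0.0055  0.0076] rot [-0.0032 -0.0017  0.0171]
pos [0.4534 0.0078 0.2122] F [-0.9  0.3 -1.8] w 0.0139 t 12.1 j [ -7.8   9.7 105.1  -0.   65.4 -28.7]
shift [-0.0197 -0.0057 -0.0206] rot [-0.0061  0.3474  0.0164]
```

View pics/s10.png

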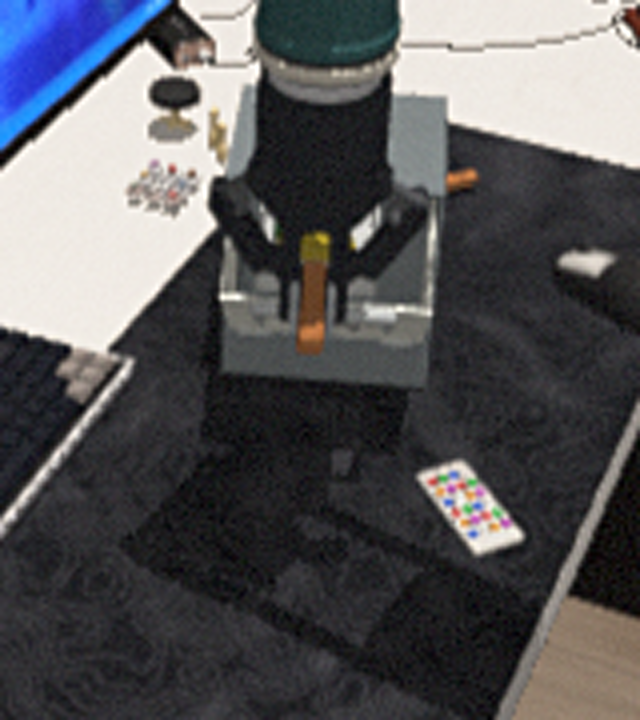

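View pics/t10.png

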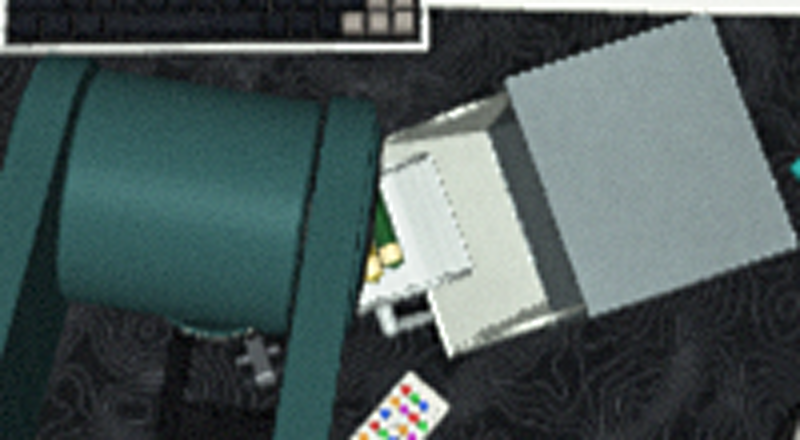

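Run:
```python
from h import *
plan(*pour(14,-.048,.18))
```

```text
pos [0.4534 0.0082 0.2123] F [-0.5  1.1 -1. ] w 0.0141 t 12.2 j [ -7.7   9.7 105.1  -0.   65.4 -28.7]
shift [-0.0183 -0.0057  0.0037] rot [-0.0051  0.2429  0.0173]
```

Call:
carry_out(
  steps=[
    [[-0.005,-0.002,0],[0,0.06,0.008],1],
    [[-0.005,-0.002,0],[0,0.06,0.008],1],
    [[-0.004,-0.002,0],[0,0.06,0],1],
    [[-0.004,0,0],[0,0.06,0],1],
    [[0,0,0],[0,0,0],1],
  ],
)

```text
clock: 12.7
eef_pos: [0.4525, -0.0063, 0.211]
ee_rot: [[-0.34, 0.936, -0.09], [0.907, 0.352, 0.232], [0.248, -0.003, -0.969]]
contact_force: [-0.3, 0.4, -2.1]
gripper_width: 0.0139
```

Run:
```python
from h import *
plan(*pour(14,-.048,.18))
plan(*pour(30,-.045,.165))
snap('scene','s11.png',(270,120,430,300),4)
```

```text
pos [ 0.4525 -0.0063  0.211 ] F [-0.3  0.4 -2.1] w 0.0139 t 12.7 j [-18.8  13.9 101.6  11.4  74.2 -43.4]
shift [-0.0056  0.0004  0.001 ] rot [-0.0052 -0.0066  0.0093]
pos [ 0.4525 -0.0063  0.211 ] F [-0.3  0.4 -2.1] w 0.0139 t 12.7 j [-18.8  13.9 101.6  11.4  74.2 -43.4]
shift [-0.0159  0.0002 -0.024 ] rot [-0.0065  0.2726  0.0085]
```

View pics/s11.png

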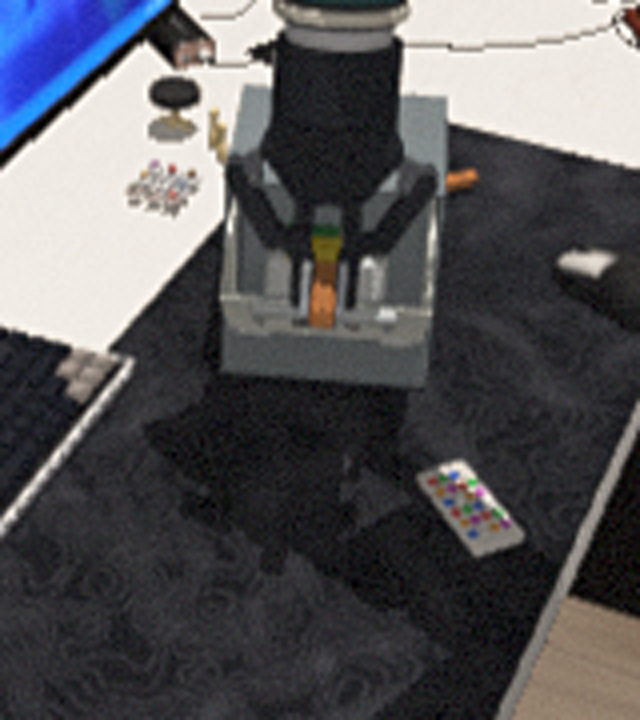

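Call:
carry_out(
  steps=[
    [[-0.004,0,-0.003],[0,0.05,0.005],1],
    [[-0.004,0,-0.005],[0,0.055,0],1],
    [[-0.004,0,-0.005],[0,0.055,0],1],
    [[-0.003,0,-0.006],[0,0.055,0],1],
    [[-0.002,0,-0.006],[0,0.055,0],1],
    [[0,0,0],[0,0,0],1],
  ],
)

```text
clock: 13.35
eef_pos: [0.458, -0.023, 0.2299]
ee_rot: [[-0.305, 0.935, -0.183], [0.812, 0.356, 0.463], [0.498, -0.008, -0.867]]
contact_force: [-0.8, -0.6, -1.5]
gripper_width: 0.0141
```

Run:
```python
from h import *
plan(*pour(30,-.045,.165))
plan(*pour(45,-.042,.16))
snap('scene','s12.png',(270,120,430,300),4);snap('top','t12.png',(240,150,440,260),4)
```

```text
pos [ 0.458  -0.023   0.2299] F [-0.8 -0.6 -1.5] w 0.0141 t 13.35 j [-27.4  20.4  94.8  19.1  88.3 -52.7]
shift [-0.003   0.0009 -0.0023] rot [-0.0138  0.0022  0.0089]
pos [ 0.458  -0.023   0.2299] F [-0.8 -0.6 -1.5] w 0.0141 t 13.35 j [-27.4  20.4  94.8  19.1  88.3 -52.7]
shift [-0.0116  0.0004 -0.0358] rot [-0.0149  0.264   0.007 ]
```

View pics/s12.png

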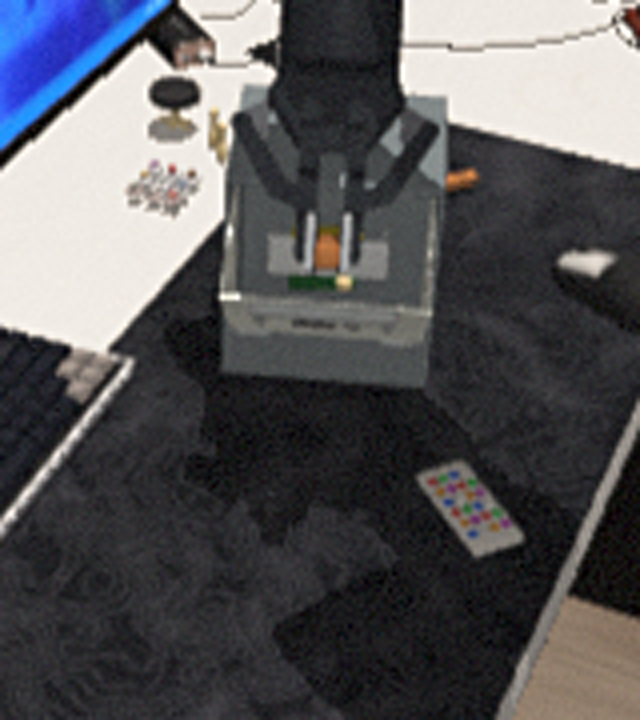

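View pics/t12.png

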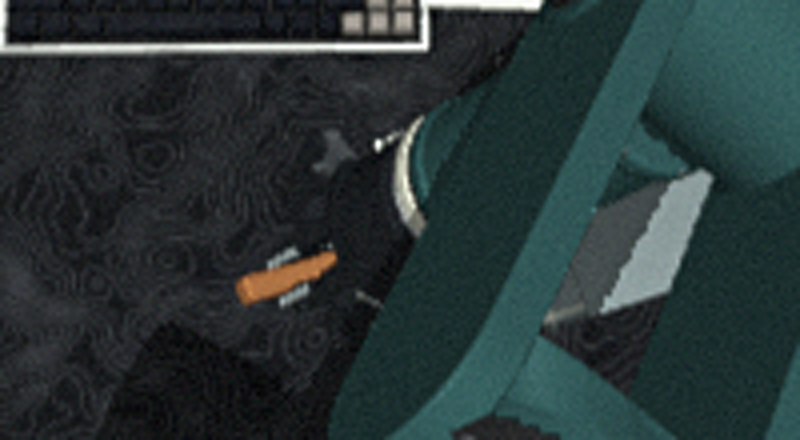

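The green cell has left the lip and is on the slide at about (320,283) px in the crop, inside the door edge. I'll keep tipping.

Call:
carry_out(
  steps=[
    [[-0.003,0,-0.007],[0,0.06,0.005],1],
    [[-0.003,0,-0.008],[0,0.06,0],1],
    [[-0.003,0,-0.009],[0,0.065,0],1],
    [[-0.002,0,-0.009],[0,0.065,0],1],
    [[0,0,0],[0,0,0],1],
    [[0,0,0],[0,0,0],1],
  ],
)

```text
clock: 14.05
eef_pos: [0.4648, -0.0412, 0.2527]
ee_rot: [[-0.252, 0.932, -0.259], [0.674, 0.361, 0.644], [0.694, -0.012, -0.72]]
contact_force: [-0.4, 0.6, -1.2]
gripper_width: 0.0136
```

Run:
```python
from h import *
plan(*pour(45,-.042,.16))
plan(*pour(58,-.042,.158))
snap('scene','s13.png',(270,120,430,300),4);snap('wrist','w13.png')
```

```text
pos [ 0.4648 -0.0412  0.2527] F [-0.4  0.6 -1.2] w 0.0136 t 14.05 j [-32.9  27.4  88.1  24.1 101.6 -56.9]
shift [-0.0044  0.0006 -0.0077] rot [-0.023   0.0184  0.006 ]
pos [ 0.4648 -0.0412  0.2527] F [-0.4  0.6 -1.2] w 0.0136 t 14.05 j [-32.9  27.4  88.1  24.1 101.6 -56.9]
shift [-0.0087 -0.0001 -0.0378] rot [-0.0236  0.2453  0.0034]
```

View pics/s13.png

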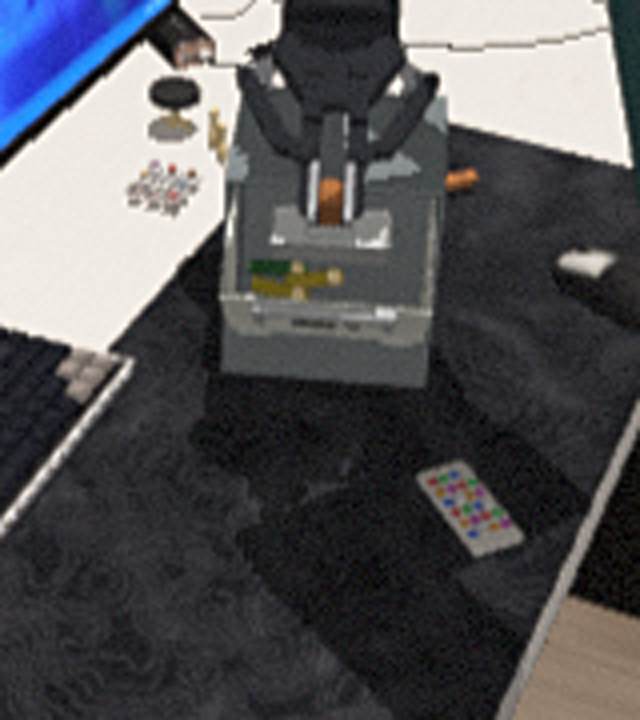

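View pics/w13.png

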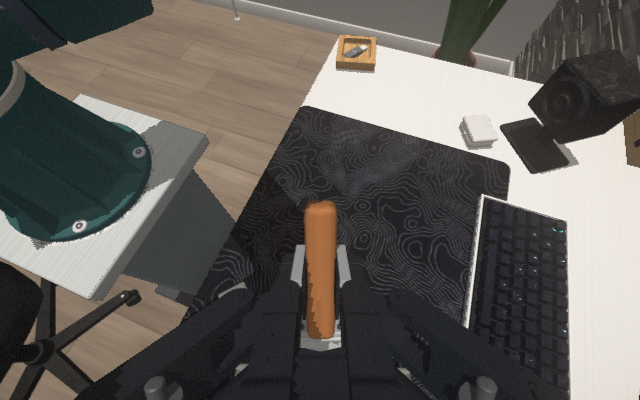

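Run:
```python
from h import *
g=snap('scene','s14.png',(315,160,385,225),9)
for z in (.01,.05,.1): print(z,[((p-np.array([.5415,-.249,0]))@BX).round(3) for p in [ray(g,340,190,z)]])
```

```text
0.01 [np.float64(0.046)]
0.05 [np.float64(-0.008)]
0.1 [np.float64(-0.076)]
```

View pics/s14.png

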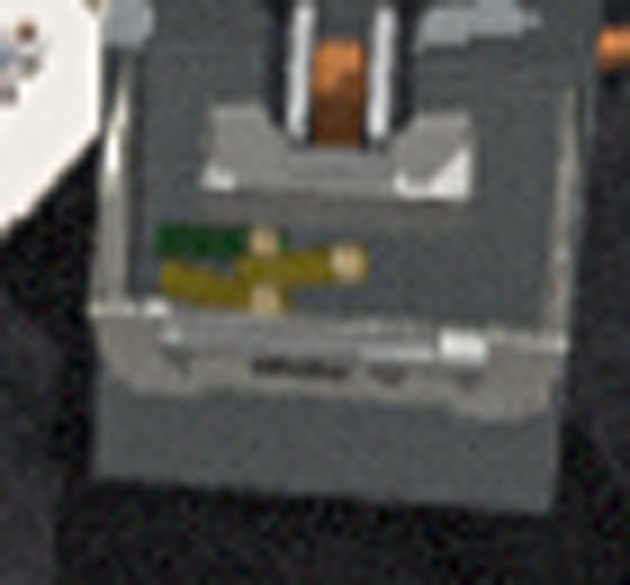

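All three cells lie on the box floor: one green and two yellow, at about (250,260) in the crop. I'll level the scoop while retreating.

Run:
```python
from h import *
plan(*pour(25,-.065,.20))
```

```text
pos [ 0.4647 -0.041   0.2531] F [-0.9 -0.6 -0.4] w 0.0139 t 14.2 j [-32.9  27.4  88.1  24.1 101.7 -57. ]
shift [0.0301 0.0017 0.0273] rot [-0.0216 -0.3311  0.0108]
```

Call:
carry_out(
  steps=[
    [[0.008,0,0.004],[-0.005,-0.06,0.002],1],
    [[0.007,0,0.005],[-0.005,-0.08,0.002],1],
    [[0.007,0,0.005],[-0.005,-0.08,0.002],1],
    [[0.006,0,0.005],[-0.005,-0.08,0],1],
    [[0.006,0,0.004],[0,-0.07,0],1],
  ],
)

```text
clock: 14.7
eef_pos: [0.4492, -0.0013, 0.254]
ee_rot: [[-0.321, 0.939, -0.126], [0.871, 0.345, 0.349], [0.372, 0.003, -0.928]]
contact_force: [0.3, 0.5, -1.3]
gripper_width: 0.0136
```

Run:
```python
from h import *
plan(*pour(0,-.10,.23))
```

```text
pos [ 0.4492 -0.0013  0.254 ] F [ 0.3  0.5 -1.3] w 0.0136 t 14.7 j [-22.6  13.7  97.4  16.   84.3 -46.5]
shift [0.0298 0.0019 0.0436] rot [ 0.0019 -0.3806  0.0037]
```

Call:
carry_out(
  steps=[
    [[0.01,0,0.004],[0,-0.08,0],1],
    [[0.01,0,0.004],[0,-0.08,0],1],
    [[0.01,0,0.004],[0,-0.08,0],1],
    [[0.012,0,0.004],[0,-0.08,0],1],
    [[0.012,0,0.004],[0,-0.06,0],1],
    [[0,0,0],[0,0,0],1],
  ],
)

```text
clock: 15.3
eef_pos: [0.4241, 0.0587, 0.249]
ee_rot: [[-0.351, 0.936, 0.02], [0.936, 0.351, -0.014], [-0.02, 0.014, -1.0]]
contact_force: [-0.4, -1.3, -1.4]
gripper_width: 0.0142
```

Run:
```python
from h import *
plan([.4314,.0952,.15],down(72.3))
snap('top','t15.png',(240,130,440,260),4)
```

```text
pos [0.4241 0.0587 0.249 ] F [-0.4 -1.3 -1.4] w 0.0142 t 15.3 j [ -0.7   4.4 105.7  -0.8  68.8 -20.9]
shift [0.0336 0.0182 0.0986] rot [ 0.0039  0.0251 -0.9031]
```

View pics/t15.png

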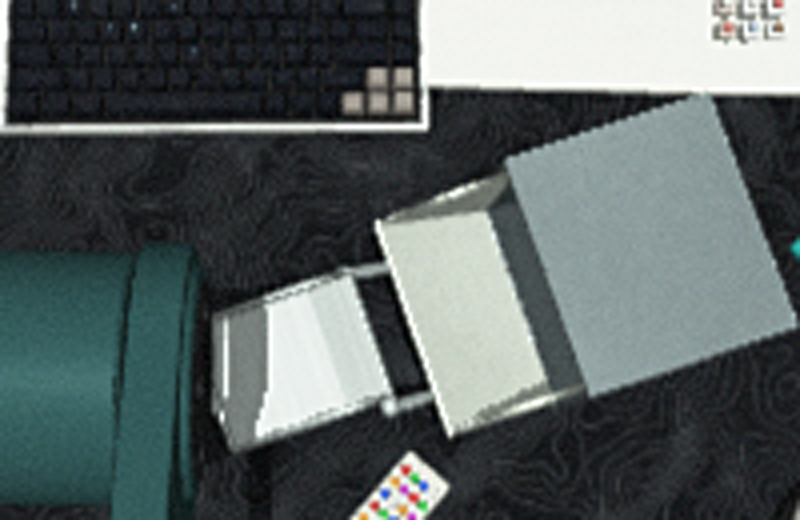

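The scoop is empty and the door is still open. I'll turn back to the original heading and set it down where it was.

Call:
carry_out(
  steps=[
    [[0.01,0,0],[0,0.02,-0.12],1],
    [[0.01,0.005,0],[0,0,-0.13],1],
    [[0.005,0.01,0],[0,0,-0.13],1],
    [[0,0.01,0],[0,0,-0.13],1],
    [[0,0,0.02],[0,0,-0.13],1],
    [[0,0,0.02],[0,0,-0.13],1],
    [[0,0,0.02],[0,0,-0.13],1],
    [[0,0,0],[0,0,0],1],
  ],
)

```text
clock: 16.15
eef_pos: [0.4386, 0.0928, 0.1908]
ee_rot: [[-0.961, 0.275, 0.017], [0.275, 0.961, 0.012], [-0.013, 0.016, -1.0]]
contact_force: [-0.0, 0.1, -0.5]
gripper_width: 0.0138
```

Run:
```python
from h import *
plan([.4314,.0952,.06],down(72.3))
```

```text
pos [0.4386 0.0928 0.1908] F [-0.   0.1 -0.5] w 0.0138 t 16.15 j [  2.6  10.1 108.2   0.7  60.7 -71.8]
shift [ 0.0092 -0.0017  0.1307] rot [0.016  0.0124 0.0305]
```

Call:
carry_out(
  steps=[
    [[0.005,0,0.02],[0.016,0.012,0.03],1],
    [[0.005,0,0.03],[0,0,0],1],
    [[0.003,0,0.03],[0,0,0],1],
    [[0.003,0,0.025],[0,0,0],1],
    [[0,0,0.015],[0,0,0],1],
    [[0,0,0],[0,0,0],1],
  ],
)

```text
clock: 16.75
eef_pos: [0.4319, 0.0945, 0.0728]
ee_rot: [[-0.943, 0.332, 0.01], [0.332, 0.943, 0.002], [-0.009, 0.005, -1.0]]
contact_force: [-0.9, -1.4, -0.8]
gripper_width: 0.0138
```

Run:
```python
from h import *
plan([.4314,.0952,.007],down(72.3))
snap('scene','s16.png',(270,200,430,300),5)
```

```text
pos [0.4319 0.0945 0.0728] F [-0.9 -1.4 -0.8] w 0.0138 t 16.75 j [ 3.300e+00  2.080e+01  1.159e+02  1.000e-01  4.280e+01 -6.740e+01]
shift [0.0013 0.0001 0.0658] rot [ 0.0052  0.0086 -0.0292]
```

View pics/s16.png

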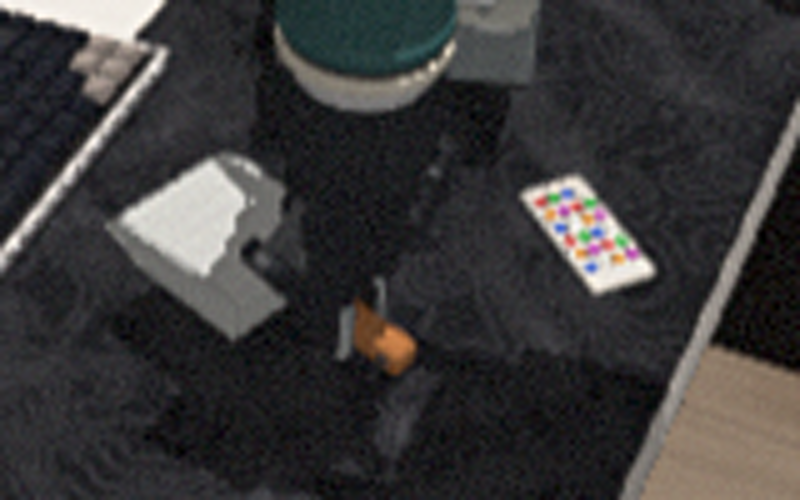

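Call:
carry_out(
  steps=[
    [[0,0,0.015],[0.005,0.008,0],1],
    [[0,0,0.015],[0,0,0],1],
    [[0,0,0.012],[0,0,0],1],
    [[0,0,0.01],[0,0,0],1],
    [[0,0,0],[0,0,0],1],
  ],
)

```text
clock: 17.3
eef_pos: [0.4417, 0.0935, 0.027]
ee_rot: [[-0.94, 0.341, 0.015], [0.341, 0.94, 0.002], [-0.014, 0.007, -1.0]]
contact_force: [-0.1, -0.1, -1.5]
gripper_width: 0.014
```

Run:
```python
from h import *
plan([.4314,.0952,.0055],down(72.3))
```

```text
pos [0.4417 0.0935 0.027 ] F [-0.1 -0.1 -1.5] w 0.014 t 17.3 j [ 3.100e+00  2.630e+01  1.169e+02  1.000e-01  3.590e+01 -6.700e+01]
shift [ 0.0106 -0.002   0.0213] rot [ 0.0063  0.0139 -0.0395]
```

Call:
carry_out(
  steps=[
    [[0,0,0.006],[0.006,0.014,0],1],
    [[0,0,0.006],[0,0,0],1],
    [[0,0,0.004],[0,0,0],1],
    [[0,0,0],[0,0,0],1],
  ],
)

```text
clock: 17.7
eef_pos: [0.4443, 0.0934, 0.0118]
ee_rot: [[-0.939, 0.343, 0.003], [0.343, 0.939, 0.001], [-0.002, 0.002, -1.0]]
contact_force: [0.6, -0.5, -2.0]
gripper_width: 0.0136
```

Run:
```python
from h import *
plan([.4314,.0952,.0055],down(72.3))
```

```text
pos [0.4443 0.0934 0.0118] F [ 0.6 -0.5 -2. ] w 0.0136 t 17.7 j [ 3.100e+00  2.840e+01  1.166e+02  1.000e-01  3.490e+01 -6.690e+01]
shift [ 0.0128 -0.0027  0.0063] rot [ 0.0018  0.0024 -0.0411]
```

Call:
carry_out(
  steps=[
    [[0,0,0.004],[0,0.002,0],1],
    [[0,0,0.002],[0,0,0],1],
    [[0,0,0],[0,0,0],1],
  ],
)

```text
clock: 18.0
eef_pos: [0.4444, 0.0935, 0.0056]
ee_rot: [[-0.939, 0.343, 0.001], [0.343, 0.939, 0.002], [-0.001, 0.002, -1.0]]
contact_force: [-0.4, -0.7, 2.4]
gripper_width: 0.0136
```

Run:
```python
from h import *
plan([.4314,.0952,.0055],down(72.3))
snap('scene','s17.png',(270,200,430,300),5)
```

```text
pos [0.4444 0.0935 0.0056] F [-0.4 -0.7  2.4] w 0.0136 t 18.0 j [  3.1  29.2 116.7   0.2  34.1 -67. ]
shift [ 0.0128 -0.0029  0.0001] rot [ 0.0019  0.0006 -0.0408]
```

View pics/s17.png

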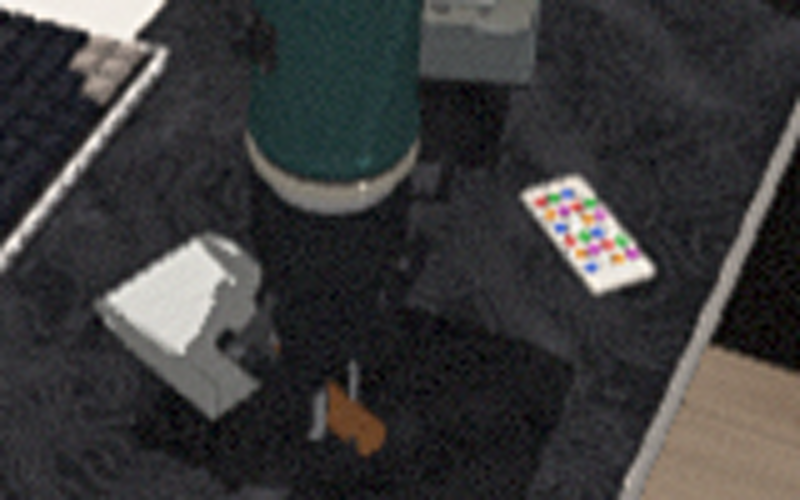

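The scoop has touched down (Fz +2.4 N). I'll release it, then rise.

Call:
carry_out(
  steps=[
    [[0,0,0],[0,0,0],0.5],
    [[0,0,0],[0,0,0],0.4],
    [[0,0,0],[0,0,0],0.4],
    [[0,0,0],[0,0,0],0.4],
    [[0,0,-0.01],[0,0,0],0.4],
    [[0,0,-0.02],[0,0,0],0.4],
    [[0,0,-0.04],[0,0,0],0.4],
    [[0,0,-0.05],[0,0,0],0.4],
    [[0,0,-0.05],[0,0,0],0.7],
    [[0,0,-0.04],[0,0,0],0.9],
    [[0,0,0],[0,0,0],1],
  ],
  grip_force=20,
)

```text
clock: 19.15
eef_pos: [0.443, 0.0931, 0.2267]
ee_rot: [[-0.939, 0.343, 0.0], [0.343, 0.939, 0.002], [0.0, 0.002, -1.0]]
contact_force: [-0.0, -0.4, 1.0]
gripper_width: 0.0079
```

Run:
```python
from h import *
L=HX-.155*BX
plan([L[0],L[1],.22],down(110))
plan([L[0],L[1],.22],down(20))
snap('wrist','w18.png');snap('scene','s18.png',(270,120,430,300),4)
```

```text
pos [0.443  0.0931 0.2267] F [-0.  -0.4  1. ] w 0.0079 t 19.15 j [ 3.000e+00  8.500e+00  1.042e+02  1.000e-01  6.720e+01 -6.700e+01]
shift [-0.0661 -0.1168  0.0065] rot [ 1.600e-03  4.000e-04 -6.989e-01]
pos [0.443  0.0931 0.2267] F [-0.  -0.4  1. ] w 0.0079 t 19.15 j [ 3.000e+00  8.500e+00  1.042e+02  1.000e-01  6.720e+01 -6.700e+01]
shift [-0.0661 -0.1168  0.0065] rot [ 0.0014 -0.0009  0.8719]
```

View pics/s18.png

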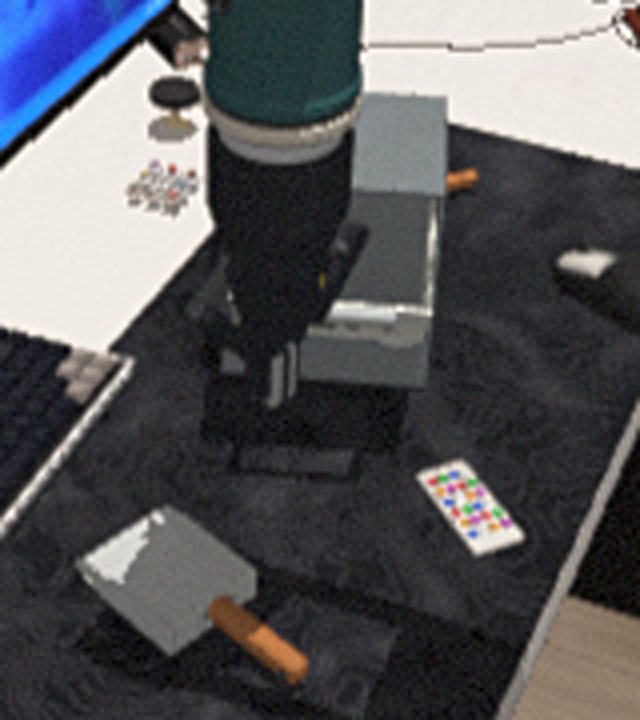

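View pics/w18.png

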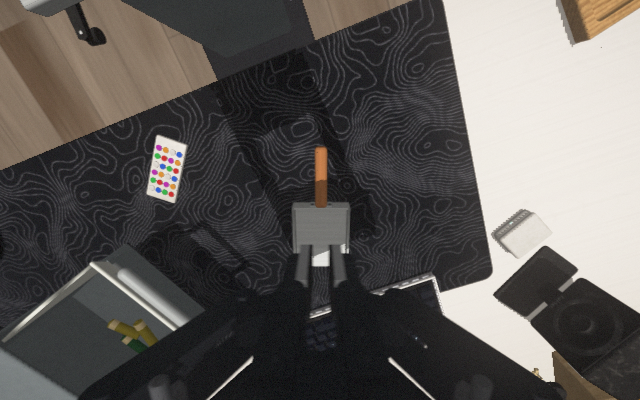

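The scoop lies flat and released, and the cells show inside the box at about (135,335) px in the wrist view. Next I'll push the door shut with closed fingers on the outer side of the bar.

Call:
carry_out(
  steps=[
    [[0,0,0],[0,0,0.145],1],
    [[0,0,0],[0,0,0.145],1],
    [[0,0,0],[0,0,0.145],1],
    [[0,0,0],[0,0,0.145],1],
    [[0,0,0],[0,0,0.145],1],
    [[0,0,0],[0,0,0.145],1],
  ],
)

```text
clock: 19.85
eef_pos: [0.4304, 0.0923, 0.2126]
ee_rot: [[-0.317, 0.948, -0.028], [0.948, 0.317, 0.0], [0.009, -0.027, -1.0]]
contact_force: [-0.2, -0.5, -0.8]
gripper_width: -0.0001
```

Run:
```python
from h import *
L=HX-.16*BX
plan([L[0],L[1],.22],down(20))
```

```text
pos [0.4304 0.0923 0.2126] F [-0.2 -0.5 -0.8] w -0.0001 t 19.85 j [ 3.000e+00  9.300e+00  1.056e+02  1.000e-01  6.670e+01 -1.550e+01]
shift [-0.1307 -0.0093 -0.0084] rot [-0.0269 -0.0094 -0.026 ]
```

Call:
carry_out(
  steps=[
    [[-0.03,-0.002,0],[-0.026,-0.009,-0.026],1],
    [[-0.033,-0.002,0],[0,0,0],1],
    [[-0.033,-0.002,0],[0,0,0],1],
    [[-0.02,-0.002,0],[0,0,0],1],
    [[0,0,0],[0,0,0],1],
  ],
)

```text
clock: 20.35
eef_pos: [0.4537, -0.0217, 0.2022]
ee_rot: [[-0.339, 0.941, -0.021], [0.941, 0.339, 0.003], [0.01, -0.019, -1.0]]
contact_force: [0.1, 0.2, -0.3]
gripper_width: -0.0001
```

Run:
```python
from h import *
L=HX-.155*BX
plan([L[0],L[1],.133],down(20))
```

```text
pos [ 0.4537 -0.0217  0.2022] F [ 0.1  0.2 -0.3] w -0.0001 t 20.35 j [-1.140e+01  1.100e+01  1.051e+02 -1.000e-01  6.510e+01 -3.120e+01]
shift [-0.021   0.006   0.0689] rot [-0.0185 -0.0098 -0.0032]
```

Call:
carry_out(
  steps=[
    [[0,0.005,0.02],[-0.018,-0.01,0],1],
    [[0,0,0.02],[0,0,0],1],
    [[0,0,0.015],[0,0,0],1],
    [[0,0,0],[0,0,0],1],
  ],
)

```text
clock: 20.75
eef_pos: [0.4523, -0.0173, 0.1407]
ee_rot: [[-0.336, 0.942, -0.011], [0.942, 0.336, 0.003], [0.007, -0.009, -1.0]]
contact_force: [-0.8, 0.6, 0.4]
gripper_width: -0.0002
```

Run:
```python
from h import *
L=HX-.145*BX
plan([L[0],L[1],.133],down(20))
snap('scene','s20.png',(270,120,430,300),4)
```

```text
pos [ 0.4523 -0.0173  0.1407] F [-0.8  0.6  0.4] w -0.0002 t 20.75 j [-1.100e+01  1.540e+01  1.099e+02  1.000e-01  5.530e+01 -3.070e+01]
shift [-0.035   0.0047  0.0074] rot [-0.0091 -0.0068 -0.0061]
```

View pics/s20.png

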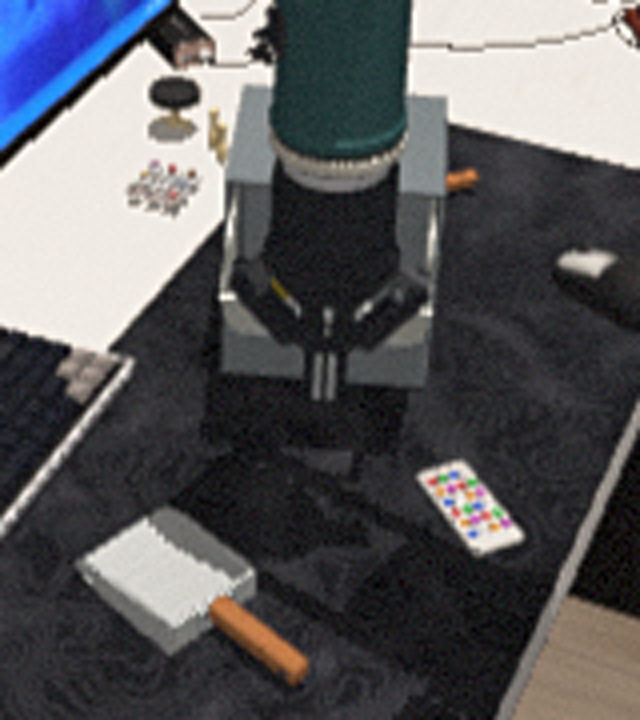

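Call:
carry_out(
  steps=[
    [[-0.015,0.002,0.002],[-0.009,-0.006,0],1],
    [[-0.015,0.002,0.002],[0,0,0],1],
    [[-0.012,0,0],[0,0,0],1],
    [[-0.012,0,-0.005],[0,0,0],1],
    [[-0.012,0,-0.009],[0,0,0],1],
  ],
)

```text
clock: 21.3
eef_pos: [0.4779, -0.0748, 0.1531]
ee_rot: [[-0.335, 0.942, -0.003], [0.942, 0.335, 0.014], [0.014, 0.002, -1.0]]
contact_force: [0.8, 1.4, -0.2]
gripper_width: 0.0001
```

Run:
```python
from h import *
L=HX-.028*BX
plan([L[0],L[1],.19],down(20)); print((state()['eef_pos']-HX)@BX)
snap('scene','s21.png',(270,120,430,300),4)
```

```text
pos [ 0.4779 -0.0748  0.1531] F [ 0.8  1.4 -0.2] w 0.0001 t 21.3 j [-17.6  16.6 105.7   0.8  58.1 -37.6]
shift [-0.0887  0.0007 -0.0381] rot [ 0.0017 -0.0141 -0.0075]
-0.1172812754442745
```

View pics/s21.png

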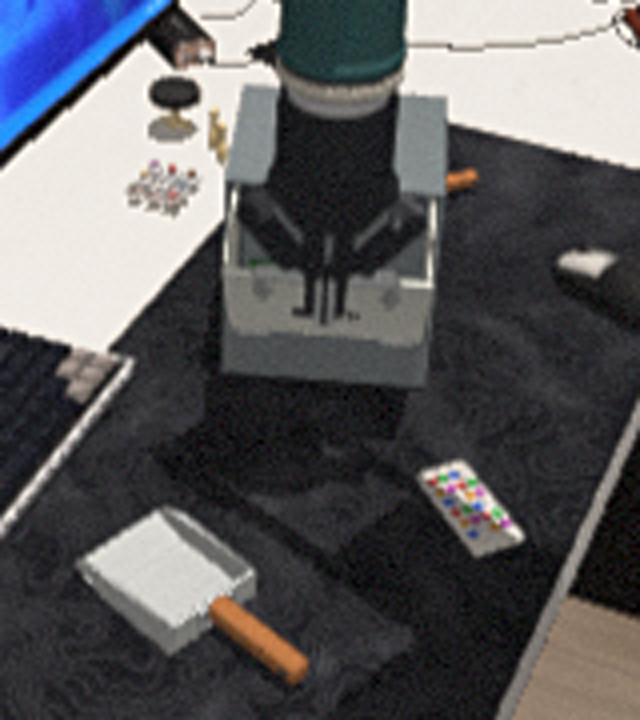

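The door is closing with about 1.6 N on the bar, so I'll keep going.

Call:
carry_out(
  steps=[
    [[-0.014,0,-0.006],[0,-0.012,0],1],
    [[-0.014,0,-0.006],[0,0,0],1],
    [[-0.014,0,-0.005],[0,0,0],1],
    [[-0.013,0,-0.004],[0,0,0],1],
    [[-0.012,0,-0.003],[0,0,0],1],
  ],
)

```text
clock: 21.85
eef_pos: [0.5048, -0.1471, 0.1815]
ee_rot: [[-0.333, 0.943, 0.007], [0.943, 0.333, -0.002], [-0.005, 0.006, -1.0]]
contact_force: [-0.0, 1.6, -0.7]
gripper_width: 0.0002
```

Run:
```python
from h import *
L=HX-.028*BX
plan([L[0],L[1],.19],down(20)); print((state()['eef_pos']-HX)@BX)
```

```text
pos [ 0.5048 -0.1471  0.1815] F [-0.   1.6 -0.7] w 0.0002 t 21.85 j [-23.8  17.3  99.5   0.1  62.8 -43.3]
shift [-0.0122 -0.0004 -0.0084] rot [ 0.0062  0.0046 -0.0093]
-0.040151860965667814
```

Call:
carry_out(
  steps=[
    [[-0.006,0,-0.003],[0,0,0],1],
    [[-0.005,0,-0.002],[0,0,0],1],
    [[-0.003,0,0],[0,0,0],1],
  ],
)

```text
clock: 22.15
eef_pos: [0.5087, -0.1587, 0.186]
ee_rot: [[-0.33, 0.944, 0.004], [0.944, 0.33, 0.007], [0.005, 0.006, -1.0]]
contact_force: [-1.2, 18.1, 11.5]
gripper_width: 0.0001
```

Run:
```python
from h import *
L=HX-.026*BX
plan([L[0],L[1],.19],down(20)); print((state()['eef_pos']-HX)@BX)
snap('scene','s22.png',(310,130,400,230),6)
```

```text
pos [ 0.5087 -0.1587  0.186 ] F [-1.2 18.1 11.5] w 0.0001 t 22.15 j [-25.1  17.7  98.1   0.5  64.2 -44.6]
shift [-0.0019 -0.0002 -0.004 ] rot [ 0.0061 -0.0054 -0.013 ]
-0.0279314562929481
```

View pics/s22.png

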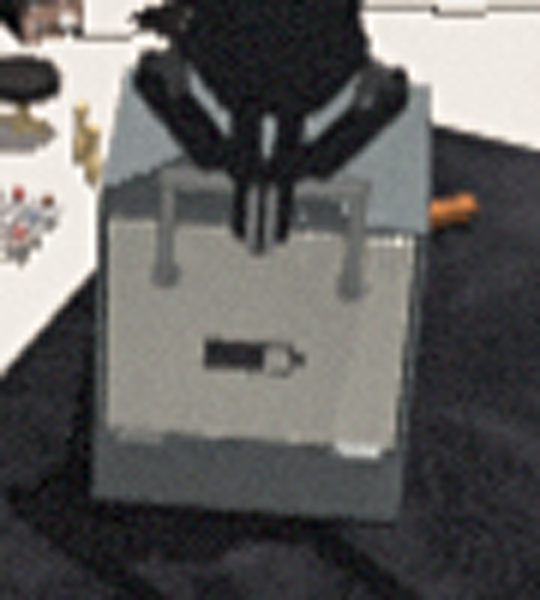

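The door is against its stop: the tool is at the predicted −28 mm and the force has risen to 18 N. I'll back off and verify.

Call:
carry_out(
  steps=[
    [[0.01,0,0],[0,0,0],1],
    [[0.03,0,0],[0,0,0],1],
    [[0.03,0,0],[0,0,0],1],
    [[0,0,-0.04],[0,0,0],1],
    [[0.04,0,-0.04],[0,0,0],1],
    [[0.04,0,-0.02],[0,0,0],1],
    [[0,0,0],[0,0,0],1],
    [[0,0,0],[0,0,0],1],
  ],
)

```text
clock: 23.0
eef_pos: [0.4573, -0.0173, 0.2834]
ee_rot: [[-0.331, 0.944, -0.001], [0.944, 0.331, 0.009], [0.008, 0.002, -1.0]]
contact_force: [0.1, 0.0, -0.7]
gripper_width: 0.0004
```

Run:
```python
from h import *
plan([.45,0,.3])
g=snap('top','t23.png',(240,130,480,290),3.3);snap('scene','s23.png',(270,120,430,300),4)
```

```text
pos [ 0.4573 -0.0173  0.2834] F [ 0.1  0.  -0.7] w 0.0004 t 23.0 j [-11.2   5.8  98.9   0.5  75.5 -30.7]
shift [ 0.0189 -0.0012 -0.0164] rot [0. 0. 0.]
```

View pics/s23.png

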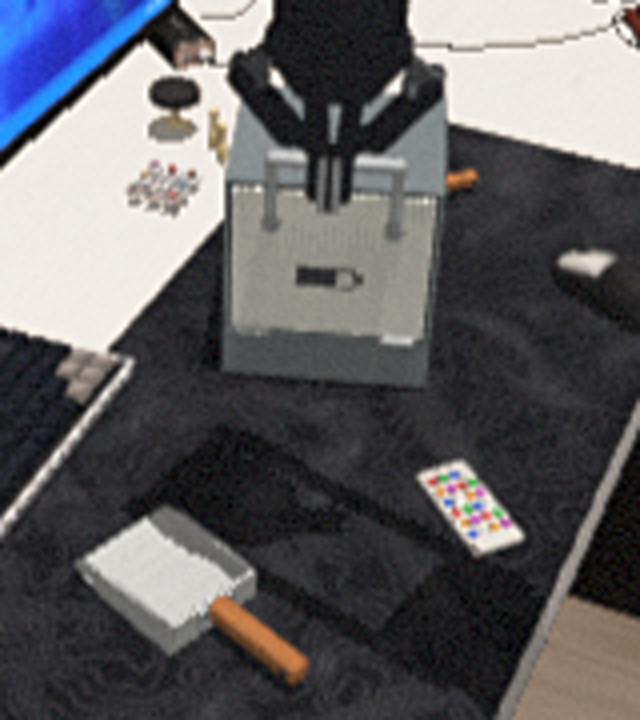

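View pics/t23.png

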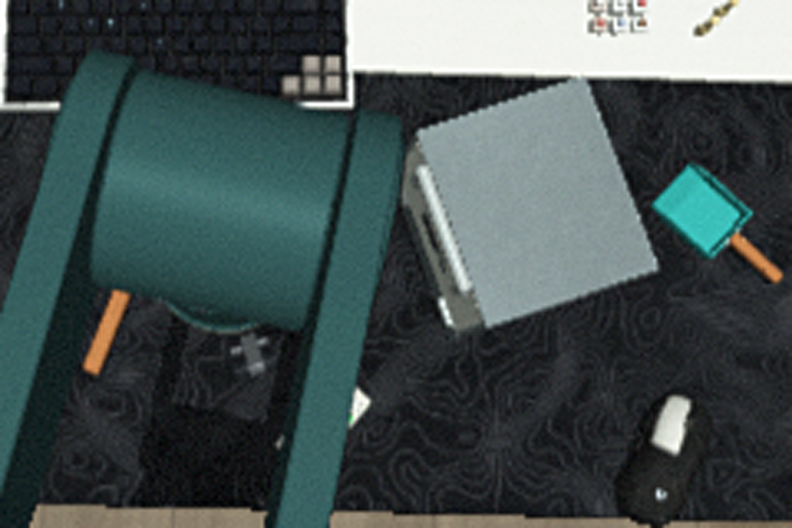

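Run:
```python
from h import *
import pickle
a=pickle.load(open('g0.pkl','rb'))['top']['img'];b=grab_frame('top')['img']
c=np.hstack([a[165:235,360:400],b[165:235,360:400]])[:,:,::-1]
cv2.imwrite('pics/cmp.png',cv2.resize(c,None,fx=8,fy=8,interpolation=cv2.INTER_CUBIC))
```

```text
(no output)
```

View pics/cmp.png

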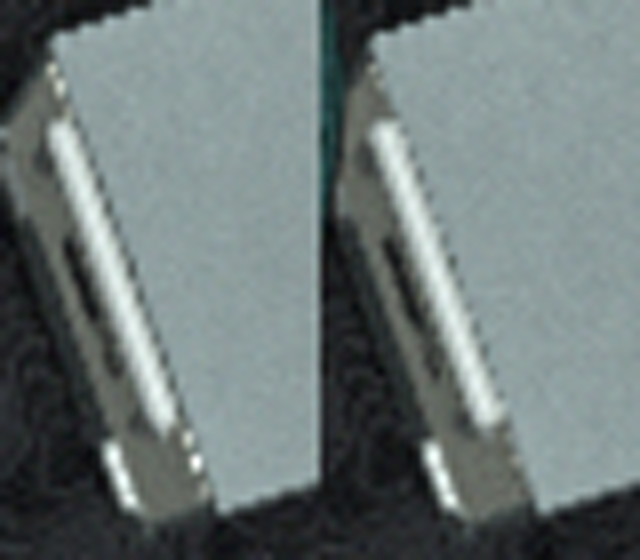

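The bar and door match the starting picture (left is the start, right is now). The bar sits at the same place within about 1 px, so the door is shut. I'm handing in.

```bash
python3 -c "
from plant import close_job
print(close_job())"
```

```text
the job is handed in; nothing more can be done
None
```

I handed the job in at about 23 s of the 61 s allowed. No verdict is reported, so the results below are from my own last checks.

- **Steps done:** I pulled the door open by its bar, carried the scoop over level, and tipped it to about 44° over the chute. Then I set it down about 13 mm from its starting spot, released it, and pushed the door shut.
- **Cells:** After the pour, the camera showed one green and two yellow cells inside the box. With the door shut I could not look at them again.
- **Door:** The push ended against a stop, with about 21 N in total at the wrist. The bar matches its shut position in the starting picture to within about 1 px.
- **Scoop:** It looks empty, flat and released, and well clear of the box. I judged flatness by eye and did not measure it.
- **Other things:** The remote and keyboard look unmoved. The earbud case was not in the last close-ups, but the arm never went near it.

None of the checks failed or disagreed.

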